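Change the battery packs of the contest clock

TASK

The contest clock has died: pinch the orange snap tab of its battery cover, lift the cover off, lay it flat on the table and fold the retaining gate open. Put every spent pack (red light) flat in the red tray and load every charged one (green light), gold contacts first, pushed home, one to a slot. Shut the gate fully, clip the cover on flush with its tab sprung out, and leave the other things on the table alone.

Things in the scene. Friction and masses are not known exactly. Their poses are not given: they have to be found in the camera images.
- clock: black contest clock, fixed, 282 x 236 x 98 mm high. Origin on the table under its middle; x points to its sloping display, away from the robot, z up. Behind the display hood (98 mm high, from x = 50 mm on) is an open-topped battery bay, under the cover at the start; rims around it at z = 69, rear wall x = -112 to -98. 'Clock mm' below means mm in this frame
- slot_mid (a point): centre of a pack fully home in the middle slot: clock mm (10, 0, 38), axes as the clock's. Three slots, packs lying along x, centred at clock y = -56, 0, 56; slot floor z = 20; sloped guide ribs 6 mm high, 2.5 mm play on each side; 26 mm finger room between packs, 27 mm beyond the outer ones
- lip (a point): rear edge of the lip over the slots' contact ends: clock mm (44, 0, 59), underside. Gold contacts on a wall at x = 50 stop the pack; the lip covers its last 6 mm, 3 mm above it. So set a pack on the slot floor 9 to 12 mm short of home (gate open), then push it level along +x until it stops; draw a spent pack back as far before lifting it
- gate (a joint): steel retaining gate behind the packs' rear ends, hinged along the clock's y at clock mm x = -34, z = 10; rad: 0 = shut, upright, locking the packs; 1.15 = fully open, folded back towards the robot, its top then over the sunken floor (z = 6). Stays where left; about 2 N at the bar moves it. Cannot shut on a pack that is not home
- gate_bar (a point): middle of the orange pull bar on the gate: round, 9 mm thick, 30 mm long along the clock's y. When shut it is 37 mm above the hinge line and 4 mm to its rear (clock mm -38, 0, 47). Pinched by its two ends from above (fingers closing along y) it turns freely between the fingers while they follow the arc
- cover_mid (a point): middle of the grey battery cover's plate, half-way up; plate 145 (x) x 206 (y) x 5 mm, about 0.15 kg, flat below. Fitted: clock mm (-16.5, 0, 66.5), axes as the clock's. Snap tab at the middle of its -x edge; +x edge goes under the hood. May lie anywhere meanwhile: the table at world x 0.36 to 0.56, y -0.25 to -0.48 m is free for it
- cover_grip (a point): on the cover, midway between pressed tab and thumb ridge, 14 mm above the plate's top: 44 mm to -x and 16.5 mm above cover_mid. Tab pad (orange, 28 wide, 5 thick) and fixed ridge (grey, 40 wide, 6 thick) stand 28 mm up from the plate, across x: 52 mm over their outer faces, 45 mm pressed. Pinch them (fingers closing along x) to hold and unlatch it
- tab (a joint): the cover's snap tab, m: 0 = sprung out, its noses under two catches on the rear rim (24 to 40 mm either side of the middle, 13 mm above the rim); 0.007 = pressed right in towards the ridge; noses clear from 0.0055 on. Spring 1 N at first, 6.5 N fully in. The catches are sloped above: with the tongue in, pressing the tab edge down with about 10 N clicks it on
- hood_edge (a point): lower edge of the hood over the cover's tongue: clock mm (50, 0, 72.5). The cover's +x edge reaches 6 mm under it, in a slot z = 64 to 72.5. To take it off: tab pressed, swing the tab edge up about 0.17 rad about this edge (under 0.3: the tongue jams), draw back (-x) some 10 mm, lift. On again in reverse: tongue over the lip, push in till it stops, swing down, let go
- tray: red open tray for spent packs, fixed, 130 (x) x 215 (y) x 28 mm high, walls 4 mm, floor 4 mm thick; origin on the table under its centre
- spent_a_mid (a point): spent battery pack (may be absent), in one of the clock's slots at the start: blue brick with a black rear end and a red light on top, 80 (x) x 30 (y) x 36 mm high, about 0.19 kg; the point is its centre, x points to its gold-contact end
- fresh_a_mid (a point): charged battery pack (may be absent), lying upright on the table, on or by a thin grey mat 125 x 230 mm: blue brick with a black rear end and a green light on top, 80 (x) x 30 (y) x 36 mm high, about 0.19 kg; the point is its centre, x points to its gold-contact end
- fresh_a_end (a point): middle of the gold-contact end face of fresh_a, 40 mm along x from its centre
- spent_b_mid (a point): spent battery pack (may be absent), in one of the clock's slots at the start: blue brick with a black rear end and a red light on top, 80 (x) x 30 (y) x 36 mm high, about 0.19 kg; the point is its centre, x points to its gold-contact end
- fresh_b_mid (a point): charged battery pack (may be absent), lying upright on the table, on or by a thin grey mat 125 x 230 mm: blue brick with a black rear end and a green light on top, 80 (x) x 30 (y) x 36 mm high, about 0.19 kg; the point is its centre, x points to its gold-contact end
- fresh_b_end (a point): middle of the gold-contact end face of fresh_b, 40 mm along x from its centre
- spent_c_mid (a point): spent battery pack (may be absent), in one of the clock's slots at the start: blue brick with a black rear end and a red light on top, 80 (x) x 30 (y) x 36 mm high, about 0.19 kg; the point is its centre, x points to its gold-contact end
- fresh_c_mid (a point): charged battery pack (may be absent), lying upright on the table, on or by a thin grey mat 125 x 230 mm: blue brick with a black rear end and a green light on top, 80 (x) x 30 (y) x 36 mm high, about 0.19 kg; the point is its centre, x points to its gold-contact end
- fresh_c_end (a point): middle of the gold-contact end face of fresh_c, 40 mm along x from its centre
- soda_red: full soda bottle, red cap, 66 mm wide, 205 high; a bystander; origin under its centre
- soda_blue: full soda bottle, blue cap, 66 mm wide, 205 high; a bystander; origin under its centre
- cards: box of playing cards, red, 90 x 64 x 19 mm; a bystander; origin under its centre
- phone: black phone, 150 x 72 x 9 mm; a bystander; origin under its centre
- cup: little brass trophy cup on a wooden foot, 66 mm wide, 110 high; a bystander; origin under its centre
There are look-alikes about, which are no part of the job. Leave any pink or purple look-alike of the part that bears fresh_b_mid alone.

How it is judged:
On the way, in this order (a step that is already met when the one before it is completed fails the run):
1. the cover is off the clock and lies flat on the table (horizontal distance between cover_mid and clock above 0.18 m and height (world z) of cover_mid below 0.012 m and angle between cover_mid's own z axis and vertical below 0.08 rad), for 0.2 s.
2. the retaining gate is folded open (value of joint gate above 0.9 rad), for 0.2 s.
3. every spent pack lies in the tray, every charged pack is home in the clock, and the gate is shut (x of spent_a_mid in the frame of tray between -0.06 and 0.06 m and y of spent_a_mid in the frame of tray between -0.1 and 0.1 m and z of spent_a_mid in the frame of tray between 0.01 and 0.03 m and x of spent_b_mid in the frame of tray between -0.06 and 0.06 m and y of spent_b_mid in the frame of tray between -0.1 and 0.1 m and z of spent_b_mid in the frame of tray between 0.01 and 0.03 m and x of spent_c_mid in the frame of tray between -0.06 and 0.06 m and y of spent_c_mid in the frame of tray between -0.1 and 0.1 m and z of spent_c_mid in the frame of tray between 0.01 and 0.03 m and x of fresh_a_end in the frame of clock between 0.0455 and 0.0525 m and y of fresh_a_mid in the frame of clock between -0.062 and 0.062 m and z of fresh_a_mid in the frame of clock between 0.033 and 0.042 m and x of fresh_b_end in the frame of clock between 0.0455 and 0.0525 m and y of fresh_b_mid in the frame of clock between -0.062 and 0.062 m and z of fresh_b_mid in the frame of clock between 0.033 and 0.042 m and x of fresh_c_end in the frame of clock between 0.0455 and 0.0525 m and y of fresh_c_mid in the frame of clock between -0.062 and 0.062 m and z of fresh_c_mid in the frame of clock between 0.033 and 0.042 m and value of joint gate below 0.12 rad), for 0.2 s.
At the end, for the whole second after the job is handed in: Spent packs flat on the tray floor; charged packs flat in the slots, contact ends within 4.5 mm of the contacts; gate within 0.12 rad of shut; cover within 4 mm of its seat (3 mm in height), level within 0.035 rad, tab out (under 2.5 mm); all at rest (all of step 3 and x of cover_mid in the frame of clock between -0.0205 and -0.0125 m and y of cover_mid in the frame of clock between -0.004 and 0.004 m and z of cover_mid in the frame of clock between 0.0635 and 0.0695 m and angle between cover_mid's own z axis and vertical below 0.035 rad and value of joint tab below 0.0025 m and linear speed of each of cover, fresh_a, spent_a, fresh_b, spent_b, fresh_c, spent_c below 0.02 m/s); the robot touches nothing.
It fails at once if a soda bottle or the trophy cup is knocked over (tilted past 0.5 rad) (angle between any of soda_red, soda_blue, cup's own z axis and vertical above 0.5 rad).
It fails at once if a bystander is moved more than 50 mm (distance of any of soda_red, soda_blue, cards, phone, cup from where it was at the start of the episode above 0.05 m).
Of spent_a, spent_b, spent_c only 2 to 3 are there at a start; the rules pass over those that are not, and their reading is None.
Of fresh_a, fresh_b, fresh_c only 2 to 3 are there at a start; the rules pass over those that are not, and their reading is None.
At some moment in a run one of fresh_a, fresh_b, fresh_c may be knocked a few centimetres aside while the robot is not near it.
It also fails if it takes over 210 s, if anything falls off the work surface, if the arm or the gripper's body presses on something with over 40 N, if the wrist force passes 120 N, or if a joint passes its speed limit or range.

ROBOT

A 6-joint arm with a two-finger parallel gripper is mounted at the origin on the work surface. World frame = base frame: x ahead of the robot, y to its left, z up, the work surface at z = 0. Lengths are in m, angles in rad, forces in N, time in s.
With the tool pointing down it reaches from about 0.35 to 0.85 m from the base axis. Payload 8.1 kg.
Tool frame: the origin (TCP) lies between the finger pads; the fingertips stand 11 mm ahead of it and the grasp point (between the pads) lies 8 mm behind it (tips_ahead is the z of the fingertips in the tool frame, in m); z points along the fingers, y is the line along which they close (so a half turn about z gives the same grasp; the last joint's range is limited). The gripper opens to 93 mm and grips with 3 to 60 N. Pads are 15 mm wide; open, the fingers measure 128 mm over their backs; the gripper's body (75 mm by 188 mm) begins 65 mm behind the grasp point.
Start: joints at [1.148, 0.13, 1.488, -0, 1.523, -0.085], TCP at [0.199, 0.566, 0.192] pointing down, gripper open.
Joint ranges: [-2.96, 2.96], [-0.89, 2.26], [0.02, 2.5], [-1.34, 4.48], [0, 2.73], [-2.66, 2.66]. Speed limits (rad/s): [2.39, 2.39, 2.79, 3.14, 3.14, 3.14].

INTERFACE

Orientations are given as a rotation vector (axis times angle).
In Python, from plant import read_state, read_camera, close_job, tips_ahead gives the robot as it stands. The module is installed in compiled form; this text tells all that it offers.
- The arm moves only by the tool move_arm, never from a script. Its argument "plan" is a list of rows, each a list of 7 numbers: the turn, a rotation vector about the tool's x, y, z in units of 6 degrees (1.0 is 6 degrees), then the shift along the tool's x, y, z in units of 25 mm (1.0 is 25 mm), then the finger opening in mm, from 0 to 93. A call has exactly 10 rows; each row shifts and turns the commanded pose from where the row before left it, along the tool's axes as they then stand; what a row does not reach is not made up. A row lasts 1/10 s, in which the tool goes at most 50 mm and 8.59 degrees, less where a joint would pass 70% of its speed; a pose out of reach is approached as far as the arm can. A call is refused whole if a number of a shift passes 1 or a number of a turn 1, either way. A call with a gripper value outside its range is refused whole. The fingers move at their own pace and stop on an object; "force" is the grip in N (left out, the last holds). Time passes only in rows, so rows that do not move let the fingers close, or fill a call up. It gives the time, the measured TCP pose, the force, the opening and the grip force at its end, in the units of the state.
- read_state(): the state, without advancing time (a new reading comes with each control period).
- read_camera(name): name is "scene" or "top" or "wrist"; returns a dict with "frame" (420x560x3 uint8, red, green, blue), "z_map" (420x560 float32, m along the optical axis (not along the pixel's ray), 0 where there is no reading), "fx", "fy", "cx", "cy" (pixels), "distortion" ([k1, k2, p1, p2, k3] as OpenCV has them; the pictures are not rectified), "rvec" (rotation vector, rad) and "tvec" (3), from world to camera coordinates, as OpenCV has them. Camera axes: x right, y down, z forward; pixel columns grow to the right and rows downward; lengths in m; the calibration is good to about 2 mm. A picture is of the moment at which its call begins.
- close_job(): hands the job in; it is judged then, once.
The state is a dict: "t": time; "q": joint angles; "dq": joint speeds; "joint_torque": joint torques, N m; "tool_pos": TCP position; "orientation": TCP orientation; "force": force on the tool from outside, world axes, zero at the start; "wrist_torque": the same for the moment, N m; "opening": finger opening in m; "gripper_force": force on a finger pad.
Only numpy, scipy, OpenCV 4.12 (cv2) and the standard library are available. Lean on these libraries where they do the work, as an engineer would, in place of code of your own. Each camera call takes 0.05 s, during which the arm holds its last target. There are 200 camera calls.

## Working session

There is one attempt and no reset: what is moved stays moved. The work goes in short steps, Python scripts to look and compute and a tool call to move; the robot and the scene stay as the last step left them, time stands still between calls to the robot, and variables do not carry over. Pictures are saved under pics/ and viewed, at most 18 in all, crops included, and the job is handed in when it is done.

Besides the shell and the picture viewer there is one more tool, called after "Request:" as name([rows], argument=value, ...), one row to a line, values as JSON. move_arm: Moves the arm, as the interface text tells. Its arguments: {"type":"object","properties":{"plan":{"type":"array","items":{"type":"array","items":{"type":"number"}}},"force":{"type":"number"}},"required":["plan"]}

```bash
mkdir -p pics
cat > h.py <<'E'
import numpy as np, cv2, pickle
from plant import *
from scipy.spatial.transform import Rotation as R
def cam(n):
    c=read_camera(n); c['D']=np.array(c['distortion'],float)
    c['K']=np.array([[c['fx'],0,c['cx']],[0,c['fy'],c['cy']],[0,0,1.]])
    c['Rw']=cv2.Rodrigues(np.array(c['rvec'],float))[0]; c['t']=np.array(c['tvec'],float); return c
def rays(c,px):
    u=cv2.undistortPoints(np.array(px,float).reshape(-1,1,2),c['K'],c['D']).reshape(-1,2)
    return np.c_[u,np.ones(len(u))]
def at_z(c,px,z):
    d=rays(c,px)@c['Rw']; o=-c['Rw'].T@c['t']; return o+d*((z-o[2])/d[:,2])[:,None]
def cloud(c):
    h,w=c['z_map'].shape; v,u=np.mgrid[:h,:w]
    r=rays(c,np.c_[u.ravel(),v.ravel()])*c['z_map'].reshape(-1,1)
    P=(r-c['t'])@c['Rw']; P[c['z_map'].ravel()<=0]=np.nan; return P.reshape(h,w,3)
def proj(c,P): return cv2.projectPoints(np.array(P,float).reshape(-1,1,3),c['Rw'],c['t'],c['K'],c['D'])[0].reshape(-1,2)
def save(c,name,box=None,s=1):
    f=c['frame'][:,:,::-1]
    if box: f=f[box[1]:box[3],box[0]:box[2]]
    cv2.imwrite('pics/'+name,cv2.resize(f,None,fx=s,fy=s,interpolation=cv2.INTER_CUBIC))
E
python3 - <<'E'
from h import *
for n in('top','scene'):
    c=cam(n); save(c,n+'0.png',s=1.4); pickle.dump(c,open(n+'0.pkl','wb'))
    print(n,-c['Rw'].T@c['t'],c['Rw'][2],c['fx'])
s=read_state(); print(s['tool_pos'],s['orientation'],s['t'],tips_ahead if not callable(tips_ahead) else tips_ahead())
E
```

```text
top [0.40919638 0.00524781 1.29014778] [ 0.08183726  0.00689683 -0.99662184] 446.16268476326627
scene [ 0.96938187 -0.91142476  1.01411543] [-0.32214645  0.66911009 -0.66971139] 405.54402523648884
[0.1985728  0.56557393 0.19147999] [-5.27996333e-01 -3.09645165e+00  2.58731805e-03] 0.1 0.011
```

View pics/top0.png

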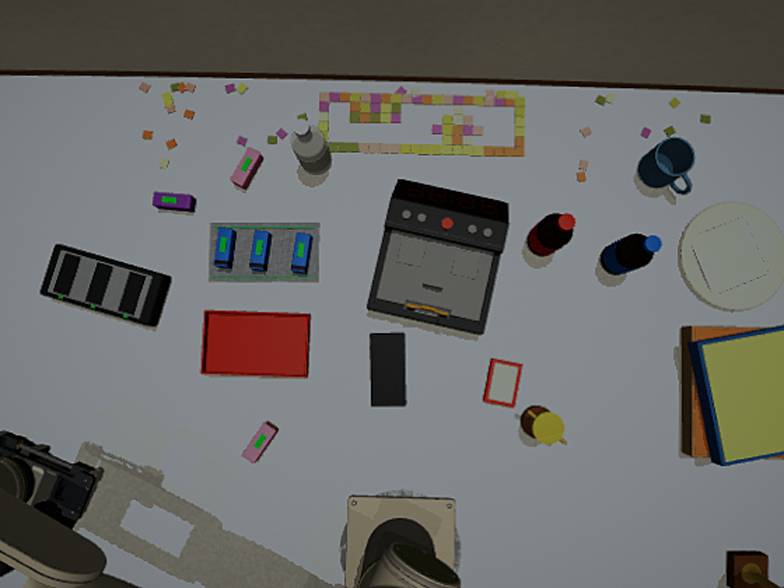

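View pics/scene0.png

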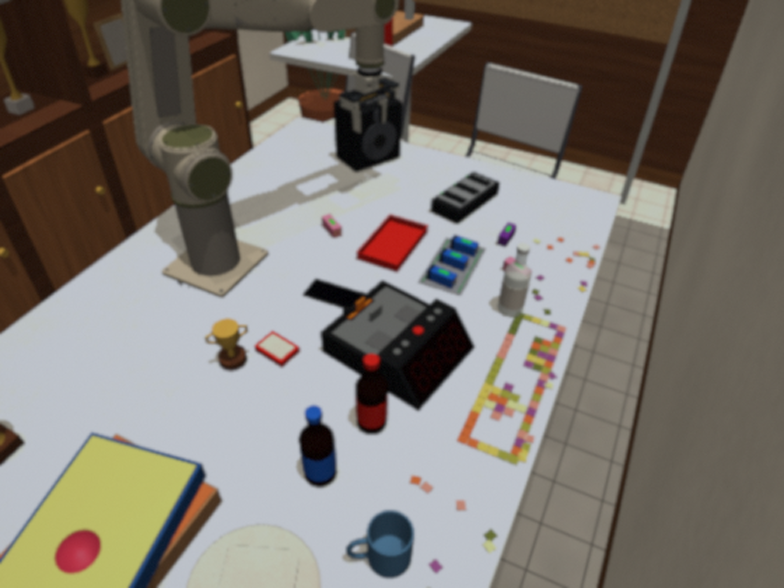

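```bash
cat >> h.py <<'E'
def rect(P,m):
    p=P[m][:,:2]; (c,s,a)=cv2.minAreaRect((p*1000).astype(np.float32)); return np.round(c,1),np.round(s,1),round(a,1),len(p)
E
python3 - <<'E'
from h import *
c=pickle.load(open('top0.pkl','rb')); P=cloud(c); f=c['frame'].astype(int)
def px(u,v): return P[int(v/1.4),int(u/1.4)].round(4)
for n,uv in dict(table=(600,380),mat=(215,275),clockrim=(375,320),cover=(400,270),hoodtop=(440,200),cardtop=(503,383),cup=(548,425),phone=(388,370),sodar=(566,222),sodab=(652,243),tray=(257,344),trayrim=(257,312)).items(): print(n,px(*uv))
def reg(u0,v0,u1,v1):
    m=np.zeros(P.shape[:2],bool); m[int(v0/1.4):int(v1/1.4),int(u0/1.4):int(u1/1.4)]=1; return m
Z=P[...,2]; ck=reg(355,165,525,345)
for lo,hi in((.062,.0765),(.09,.105)): print('clock',lo,rect(P,ck&(Z>lo)&(Z<hi)))
print('tray',rect(P,reg(190,300,325,390)&(Z>.02)&(Z<.035)))
for b in((205,215,242,290),(242,215,280,290),(280,215,325,290)):
    m=reg(*b)&(Z>.03)&(Z<.05); blue=m&(f[...,2]>f[...,0]+30)&(f[...,1]<f[...,2]); g=m&(f[...,1]>f[...,2]+20)
    print('pack',rect(P,m),np.nanmedian(Z[m]),P[blue][:,:2].mean(0),P[g][:,:2].mean(0))
print('mat',rect(P,reg(205,215,325,290)&(Z<.01)&(abs(f[...,0]-f[...,2])<12)&(f[...,0]<150)))
save(c,'a.png',(140,120,370,245),3.4)
E
```

```text
table [ 0.3536 -0.3999 -0.0041]
mat [ 0.5494  0.4054 -0.0014]
clockrim [4.65e-01 6.85e-02 2.00e-04]
cover [0.5626 0.0186 0.0691]
hoodtop [ 0.7044 -0.058   0.0716]
cardtop [ 0.344  -0.1966  0.0192]
cup [ 0.2724 -0.2681  0.1069]
phone [0.3626 0.0363 0.0088]
sodar [ 0.6392 -0.2755  0.2007]
sodab [ 0.6052 -0.4259  0.2052]
tray [0.4091 0.3087 0.0058]
trayrim [ 0.4758  0.3137 -0.0025]
clock 0.062 (array([584.8, -58.5]), array([236.4, 250.8]), 78.9, 4888)
clock 0.09 (array([584.8, -59.3]), array([236.5, 206.6]), 79.4, 2048)
tray (array([408.1, 308.7]), array([218.1, 130.4]), 89.7, 388)
pack (array([602.6, 380.2]), array([31.7, 79.1]), 84.9, 288) 0.0348282780407514 [0.60490701 0.37938564] [0.60798955 0.38016128]
pack (array([598.3, 305.6]), array([31.7, 79.1]), 84.9, 292) 0.03512337573105124 [0.60092419 0.3056696 ] [0.60425349 0.30596379]
pack (array([596. , 220.6]), array([30.6, 80.6]), 84.5, 288) 0.03486274180217728 [0.59889383 0.22044564] [0.60171589 0.22065837]
mat (array([601.6, 304.7]), array([158.8, 254.8]), 1.5, 3368)
```

View pics/a.png

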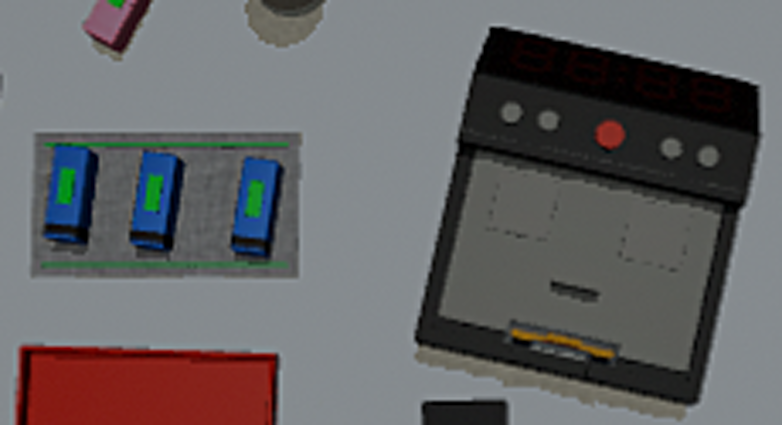

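Run:
```python
from h import *
c=pickle.load(open('top0.pkl','rb')); P=cloud(c); f=c['frame'].astype(int)
a=np.radians(-11.); X=np.array([np.cos(a),np.sin(a)]);Y=np.array([-X[1],X[0]])
d=P[...,:2]-[.5848,-.0585]; x=d@X*1000; y=d@Y*1000; Z=P[...,2]*1000
def prof(lo,hi,lab):
    m=(y>lo)&(y<hi)&(abs(x)<200); o=np.argsort(x[m]); print(lab); print(' '.join(f'{int(i)}:{int(j)}' for i,j in zip(x[m][o],Z[m][o])))
prof(60,63,'side'); prof(-2,2,'mid')
# hood edge: gray plate pixels vs hood; yaw from step edge
hood=(Z>90)&(Z<106)&(abs(x)<200)&(abs(y)<140)&(x>0)
ys=np.arange(-105,106,10); e=[x[hood&(abs(y-k)<5)].min() for k in ys]; print(np.polyfit(ys,e,1),np.round(e))
rim=(Z>60)&(Z<75)&(abs(y)<140)&(x<0)
e=[x[rim&(abs(y-k)<5)].min() for k in ys]; print(np.polyfit(ys,e,1),np.round(e))
xs=np.arange(-110,30,10)
for fn in(min,max):
  e=[fn(y[rim&(abs(x-k)<5)|(hood&(abs(x-k)<5))]) for k in xs]; print(np.polyfit(xs,e,1),np.round(e))
q=(Z>90)&(Z<106)&(x<0)&(abs(y)<60)&(abs(x)<200); print('tab/ridge',x[q].min(),x[q].max(),y[q].min(),y[q].max(),Z[q].mean(), x[q&(x<-45)].mean(),y[q].mean())
```

```text
side
-197:10 -195:7 -191:8 -188:6 -186:13 -183:9 -179:7 -177:7 -174:3 -171:9 -168:6 -168:5 -165:7 -162:9 -159:1 -156:0 -156:-2 -153:-2 -150:-4 -147:0 -144:-1 -141:0 -138:1 -135:0 -132:-1 -130:-2 -129:0 -126:-8 -125:70 -124:21 -124:68 -121:68 -118:63 -116:64 -113:70 -110:62 -107:66 -104:63 -102:65 -99:68 -99:68 -96:68 -93:68 -90:68 -88:68 -87:64 -85:69 -82:65 -79:66 -76:66 -73:67 -70:68 -68:67 -65:67 -62:65 -62:67 -59:70 -57:71 -53:67 -51:67 -48:69 -45:71 -42:65 -39:65 -37:67 -36:65 -34:71 -30:65 -28:71 -25:67 -22:70 -19:69 -16:65 -14:69 -12:72 -11:73 -7:64 -5:68 -2:68 0:71 3:69 5:70 8:70 11:66 13:73 14:66 17:67 19:73 22:69 25:68 29:66 31:67 34:69 36:70 37:83 37:93 38:96 40:95 42:100 45:99 48:96 50:100 52:94 54:98 57:96 59:100 62:96 63:97 66:92 69:94 71:93 74:95 76:99 80:94 82:98 85:97 87:99 88:96 90:98 94:97 98:88 99:97 101:90 105:83 109:80 113:74 116:74 118:70 122:62 126:59 131:48 135:46 139:43 145:32 152:18 160:-2 163:0 165:2 167:-1 170:-3 171:3 175:1 179:-1 182:-2 185:-1 187:2 190:0 194:-1 197:0
mid
-198:-4 -196:-1 -195:-3 -193:0 -192:-2 -189:0 -186:-5 -184:-4 -181:-1 -180:-5 -178
[... 967 characters left out ...]
97 79:96 83:92 84:98 85:98 87:98 88:96 89:101 95:89 98:89 99:92 100:92 103:88 105:83 108:80 111:79 116:71 119:70 121:65 126:56 126:54 130:47 131:47 135:42 139:38 145:27 148:27 152:23 154:17 161:0 163:-4 165:0 169:-6 171:-1 175:-2 175:-5 176:0 178:-3 184:-3 187:-3 189:1 190:-3 192:0 195:0 198:0
[2.98287516e-03 3.68222707e+01] [37. 36. 36. 37. 36. 36. 37. 36. 37. 37. 36. 37. 37. 37. 36. 37. 37. 37.
 37. 38. 37. 37.]
[   2.65496797 -366.071515  ] [-545. -533. -527. -522. -520. -518. -519. -521. -525. -531. -542. -555.
 -572. -125. -125. -125. -125. -125. -125. -125. -125. -124.]Traceback (most recent call last):
  File "<stdin>", line 15, in <module>
ValueError: min() iterable argument is empty
```

Top view: the three charged packs lie on the mat, black ends toward the robot, at display px (225,248), (260,250), (302,252). The clock is at (437,257), yawed about -10.8°, and its hood and rear edges match the given sizes. Next I move above the clock.

Request:
move_arm([
  [0,0,0,-1,-0.95,-0.2,93],
  [0,0,0,-1,-0.95,-0.2,93],
  [0,0,0,-1,-0.95,-0.2,93],
  [0,0,0,-1,-0.95,-0.2,93],
  [0,0,0,-1,-0.95,-0.2,93],
  [0,0,0,-1,-0.95,-0.2,93],
  [0,0,0,-1,-0.95,-0.2,93],
  [0,0,0,-1,-0.95,-0.2,93],
  [0,0,0,-1,-0.95,-0.2,93],
  [0,0,0,-1,-0.95,-0.2,93],
])

```text
t: 1.1
tool_pos: [0.3562, 0.2578, 0.2423]
orientation: [-0.528, -3.097, 0.0]
force: [0.2, 0.3, 0.9]
opening: 0.0931
gripper_force: 0.0
```

Request:
move_arm([
  [0,0,0,-1,-0.95,-0.2,93],
  [0,0,0,-1,-0.95,-0.2,93],
  [0,0,0,-1,-0.95,-0.2,93],
  [0,0,0,-1,-0.95,-0.2,93],
  [0,0,0,-1,-0.95,-0.2,93],
  [0,0,0,-1,-0.95,-0.2,93],
  [0,0,0,-1,-0.95,-0.2,93],
  [0,0,0,-1,-0.95,-0.2,93],
  [0,0,0,-1,-0.95,-0.2,93],
  [0,0,0,-1,-0.95,-0.2,93],
])

```text
t: 2.1
tool_pos: [0.5134, -0.0491, 0.2922]
orientation: [-0.528, -3.096, -0.0]
force: [0.2, -0.2, 0.6]
opening: 0.0926
gripper_force: 0.0
```

Request:
move_arm([
  [0,0,1,0,0,0,93],
  [0,0,1,0,0,0,93],
  [0,0,1,0,0,0,93],
  [0,0,1,0,0,0,93],
  [0,0,1,0,0,0,93],
  [0,0,1,0,0,0,93],
  [0,0,1,0,0,0,93],
  [0,0,1,0,0,0,93],
  [0,0,1,0,0,0,93],
  [0,0,1,0,0,0,93],
])

```text
t: 3.1
tool_pos: [0.5129, -0.0477, 0.2919]
orientation: [-2.01, -2.413, 0.001]
force: [-0.1, -0.1, -0.1]
opening: 0.093
gripper_force: 0.0
```

Request:
move_arm([
  [0,0,0.9,0,0,0,93],
  [0,0,0.9,0,0,0,93],
  [0,0,0.9,0,0,0,93],
  [0,0,0.9,0,0,0,93],
  [0,0,0,0,0,0,93],
  [0,0,0,0,0,0,93],
  [0,0,0,0,0,0,93],
  [0,0,0,0,0,0,93],
  [0,0,0,0,0,0,93],
  [0,0,0,0,0,0,93],
])

```text
t: 4.1
tool_pos: [0.5132, -0.0477, 0.2924]
orientation: [2.423, 2.0, -0.0]
force: [-0.1, 0.4, -0.5]
opening: 0.0927
gripper_force: 0.0
```

```bash
cat >> h.py <<'E'
O=np.array([.5720,-.0560]); A=np.radians(-10.8)
def RC(a=None):
    a=A if a is None else a; return np.array([[np.cos(a),-np.sin(a)],[np.sin(a),np.cos(a)]])
def cl(P): # world -> clock mm
    P=np.asarray(P); q=(P[...,:2]-O)@RC(); return np.concatenate([q,P[...,2:]],-1)*1000
def wd(p): p=np.array(p,float)/1000; return np.r_[O+RC()@p[:2],p[2]]
def go(target,yang,tilt=None):
    """target world TCP; yang=world angle deg of tool y (z down). prints: turn units (z), then shift in units before turning"""
    s=read_state(); Rt=R.from_rotvec(s['orientation']).as_matrix()
    d=Rt.T@(np.array(target)-s['tool_pos'])/.025
    a=np.radians(yang); Rg=np.array([[np.sin(a),np.cos(a),0],[-np.cos(a),np.sin(a),0],[0,0,-1.]])
    best=min((R.from_matrix(Rt.T@(Rg@np.diag([k,k,1]))).as_rotvec(degrees=True)/6 for k in(1,-1)),key=lambda v:abs(v[2]))
    d2=Rg.T@(np.array(target)-s['tool_pos'])/.025
    print('shift now',d.round(2),'turn',best.round(2),'| pos',np.round(s['tool_pos'],4),'clock',cl(s['tool_pos']).round(1),'q6',round(s['q'][5],2),'F',np.round(s['force'],1))
E
python3 - <<'E'
from h import *
w=cam('wrist'); save(w,'w1.png',s=1.4); pickle.dump(w,open('w1.pkl','wb')); P=cloud(w)
print('wrist cam',(-w['Rw'].T@w['t']).round(3),w['Rw'][2].round(3))
for n,PP in(('top',cloud(pickle.load(open('top0.pkl','rb')))),('wrist',P)):
    q=cl(PP); x,y,Z=q[...,0],q[...,1],q[...,2]
    rim=(Z>60)&(Z<78)&(abs(y)<140)&(x>-130)&(x<45)
    for fn in(np.min,np.max):
        xs=np.arange(-100,41,10); e=[fn(y[rim&(abs(x-k)<5)]) if (rim&(abs(x-k)<5)).any() else np.nan for k in xs]; e=np.array(e); g=~np.isnan(e); print(n,'y edge',np.polyfit(xs[g],e[g],1).round(4),e[::3].round(0))
    ys=np.arange(-100,101,10); e=np.array([x[rim&(abs(y-k)<5)].min() for k in ys]); print(n,'rear',np.polyfit(ys,e,1).round(4))
    hd=(Z>90)&(Z<106)&(x>20)&(x<100); e=np.array([x[hd&(abs(y-k)<5)].min() if (hd&(abs(y-k)<5)).any() else np.nan for k in ys]); g=~np.isnan(e); print(n,'hood',np.polyfit(ys[g],e[g],1).round(4) if g.sum()>3 else None)
    q2=(Z>88)&(Z<106)&(x<0)&(abs(y)<60)&(x>-110); print(n,'tab',x[q2].min(),x[q2].max(),'ridge y',y[q2&(x>-60)].min(),y[q2&(x>-60)].max(),'tab y',y[q2&(x<-60)].min(),y[q2&(x<-60)].max(),'Z',Z[q2].mean(), 'plate z',np.nanmedian(Z[rim]))
go(wd([-60.5,0,84]),-10.8)
E
```

```text
wrist cam [0.527 0.021 0.485] [-0.048 -0.25  -0.967]
top y edge [-4.900000e-03 -1.174568e+02] [-117. -116. -118. -118. -117.]
top y edge [-4.000000e-03  1.177545e+02] [118. 118. 118. 117. 117.]
top rear [ 5.100000e-03 -1.120724e+02]
top hood [7.90000e-03 4.97961e+01]
top tab -90.10893893589102 -37.993161987671265 ridge y -18.405771472591535 20.11538688346662 tab y -11.585028796816298 13.579156083570492 Z 94.65359045784338 plate z 67.92454053797464
wrist y edge [-4.700000e-03 -1.181194e+02] [-118. -118. -118. -118. -118.]
wrist y edge [-1.100000e-03  1.166977e+02] [117. 117. 117. 117. 117.]
wrist rear [ 3.900000e-03 -1.080477e+02]
wrist hood [-4.19000e-02  5.36756e+01]
wrist tab -87.85475902054691 -35.923781496181746 ridge y -19.470517194916162 20.056373638508983 tab y -12.396687183041447 14.4630910031364 Z 96.693036444715 plate z 69.49193852583556Traceback (most recent call last):
  File "<stdin>", line 12, in <module>
  File "h.py", line 35, in go
    best=min((R.from_matrix(Rt.T@(Rg@np.diag([k,k,1]))).as_rotvec(degrees=True)/6 for k in(1,-1)),key=lambda v:abs(v[2]))
  File "h.py", line 35, in <genexpr>
    best=min((R.from_matrix(Rt.T@(Rg@np.diag([k,k,1]))).as_rotvec(degrees=True)/6 for k in(1,-1)),key=lambda v:abs(v[2]))
              ~~~~~~~~~~~~~^^^^^^^^^^^^^^^^^^^^^^^^^^^^
  File "scipy/spatial/transform/_rotation.pyx", line 1143, in scipy.spatial.transform._rotation.Rotation.from_matrix
ValueError: Non-positive determinant (left-handed or null coordinate frame) in rotation matrix 0: [[-9.99997215e-01  2.36016293e-03 -1.07998531e-05]
 [ 2.36016358e-03  9.99997213e-01 -6.00687938e-05]
 [-1.06580508e-05  6.00941159e-05  9.99999998e-01]].
```

View pics/w1.png

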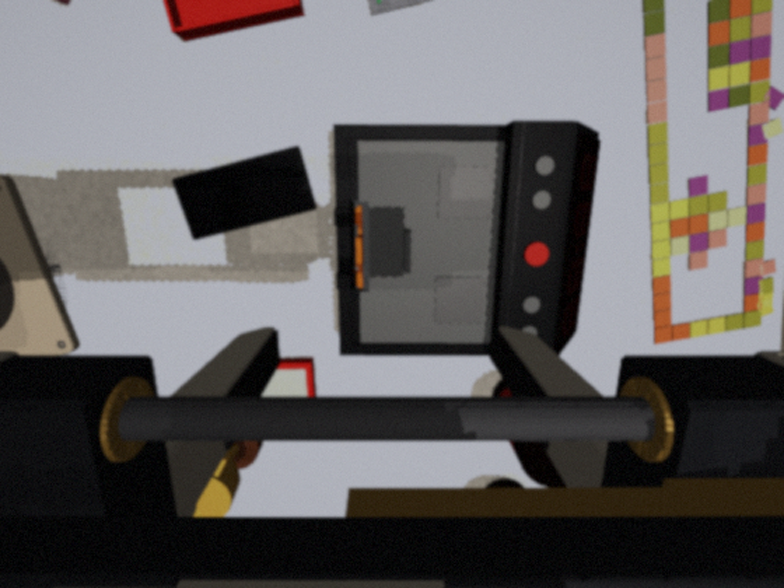

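```bash
sed -i 's/\[\[np.sin(a),np.cos(a),0\],\[-np.cos(a),np.sin(a),0\]/[[-np.sin(a),np.cos(a),0],[np.cos(a),np.sin(a),0]/; s/O=np.array(.*/O=np.array([.5730,-.0562]); A=np.radians(-11.05); YC=-11.05/' h.py
python3 - <<'E'
from h import *
go(wd([-60.5,0,84]),YC)
E
```

```text
shift now [ 0.13 -0.01  8.34] turn [ 0.   -0.    0.02] | pos [ 0.5132 -0.0478  0.2925] clock [-60.3  -3.2 292.5] q6 -0.0 F [-0.   0.4 -0.2]
```

Request:
move_arm([
  [0,0,0.02,0.13,0,0.9,93],
  [0,0,0,0,0,1,93],
  [0,0,0,0,0,1,93],
  [0,0,0,0,0,1,93],
  [0,0,0,0,0,1,93],
  [0,0,0,0,0,1,93],
  [0,0,0,0,0,0.9,93],
  [0,0,0,0,0,0.7,93],
  [0,0,0,0,0,0.5,93],
  [0,0,0,0,0,0.34,93],
], force=20)

```text
t: 5.15
tool_pos: [0.5134, -0.0445, 0.083]
orientation: [-2.425, -1.996, 0.001]
force: [0.9, -0.5, -0.7]
opening: 0.0933
gripper_force: 0.0
```

Request:
move_arm([
  [0,0,0,0,0,0,70],
  [0,0,0,0,0,0,60],
  [0,0,0,0,0,0,55],
  [0,0,0,0,0,0,50],
  [0,0,0,0,0,0,46],
  [0,0,0,0,0,0,42],
  [0,0,0,0,0,0,38],
  [0,0,0,0,0,0,38],
  [0,0,0,0,0,0,38],
  [0,0,0,0,0,0,38],
], force=20)

```text
t: 6.15
tool_pos: [0.5137, -0.0445, 0.0839]
orientation: [-2.425, -1.997, 0.0]
force: [-0.5, 0.2, 0.2]
opening: 0.038
gripper_force: 0.0
```

Run:
```python
from h import *
go(wd([-60.5,0,84]),YC); s=read_state(); print(s['opening'],s['gripper_force'],s['wrist_torque'])
w=cam('wrist'); save(w,'w2.png',(150,80,450,300),2.6)
```

```text
shift now [-0. -0. -0.] turn [-0. -0. -0.] | pos [ 0.5137 -0.0445  0.0839] clock [-60.4   0.1  83.9] q6 0.01 F [-0.5  0.2  0.2]
0.037955617387103284 0.0 [-0.06689387  0.06238738  0.00614067]
```

View pics/w2.png

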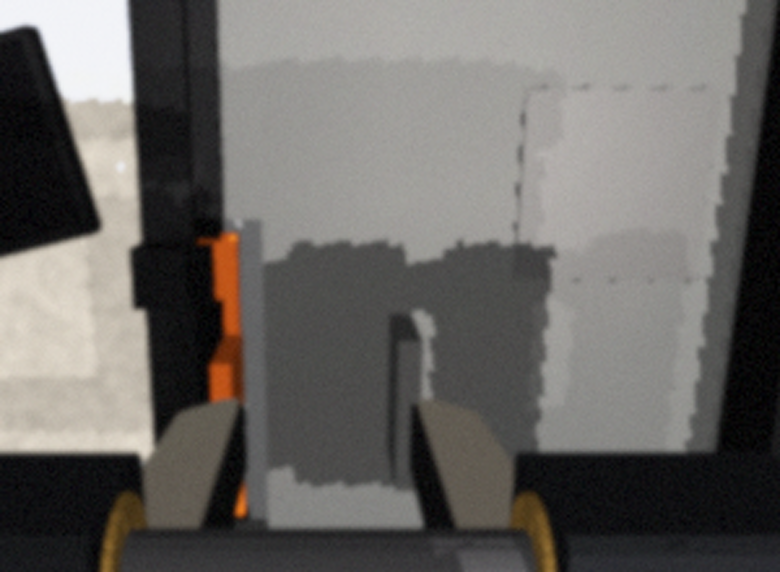

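Run:
```python
from h import *
s=read_state(); print(s['t'],s['tool_pos'],s['opening'],s['gripper_force'])
w=cam('wrist'); P=cl(cloud(w))
def at(u,v): u,v=150+u/2.6,80+v/2.6; return P[int(v),int(u)].round(0)
for n,uv in dict(fl=(220,430),fl2=(190,440),fr=(450,430),fr2=(470,440),tabtop=(225,330),tabtop2=(252,300),ridge=(400,330),ridge2=(408,400),plate=(320,200),rim=(180,350)).items(): print(n,uv,at(*uv))
Rt=R.from_rotvec(s['orientation']).as_matrix()
for p in((0,.019,.011),(0,-.019,.011),(0,.019,-.008),(.0075,.019,.011),(-.0075,.019,.011)):
    X=s['tool_pos']+Rt@p; print(p,cl(X).round(1),((proj(w,X)-[150,80])*2.6).round())
for p in((-90,14,97),(-90,-14,97),(-38,20,97),(-38,-20,97),(-38,20,69)): print(p,((proj(w,wd(p))-[150,80])*2.6).round())
```

```text
6.2 [ 0.5137586  -0.04457101  0.08391231] 0.037888895191997375 0.0
fl (220, 430) [-82.   9. 129.]
fl2 (190, 440) [-87.  10. 137.]
fr (450, 430) [-35.  10. 130.]
fr2 (470, 440) [-32.  10. 136.]
tabtop (225, 330) [-89.  15.  69.]
tabtop2 (252, 300) [-88.   9.   6.]
ridge (400, 330) [-42.  20.  87.]
ridge2 (408, 400) [-40.   5.  98.]
plate (320, 200) [-62.  51.  68.]
rim (180, 350) [-101.    9.   69.]
(0, 0.019, 0.011) [-41.4   0.1  72.9] [[392. 383.]]
(0, -0.019, 0.011) [-79.4   0.1  72.9] [[257. 383.]]
(0, 0.019, -0.008) [-41.4   0.1  91.9] [[399. 407.]]
(0.0075, 0.019, 0.011) [-41.4   7.6  72.9] [[393. 358.]]
(-0.0075, 0.019, 0.011) [-41.4  -7.4  72.9] [[392. 408.]]
(-90, 14, 97) [[204. 361.]]
(-90, -14, 97) [[208. 466.]]
(-38, 20, 97) [[416. 338.]]
(-38, -20, 97) [[412. 488.]]
(-38, 20, 69) [[405. 311.]]
```

Run:
```python
from h import *
w=cam('wrist'); P=cl(cloud(w)); print(cl(-w['Rw'].T@w['t']))
for v in range(380,530,15):
    print(v,[tuple(P[int(80+v/2.6),int(150+u/2.6)].round(0).astype(int)) if not np.isnan(P[int(80+v/2.6),int(150+u/2.6),0]) else None for u in (205,220,232,240,400,412,422,435)])
c=cam('scene'); save(c,'s2.png',(200,160,350,280),5); P=cl(cloud(c))
```

```text
[-59.72905629  70.52225272 276.58894807]
380 [(np.int64(-97), np.int64(-4), np.int64(58)), (np.int64(-86), np.int64(10), np.int64(98)), (np.int64(-84), np.int64(8), np.int64(93)), (np.int64(-84), np.int64(2), np.int64(75)), (np.int64(-42), np.int64(10), np.int64(98)), (np.int64(-39), np.int64(10), np.int64(98)), (np.int64(-33), np.int64(0), np.int64(70)), (np.int64(-29), np.int64(0), np.int64(69))]
395 [(np.int64(-97), np.int64(-7), np.int64(60)), (np.int64(-87), np.int64(6), np.int64(98)), (np.int64(-84), np.int64(4), np.int64(93)), (np.int64(-84), np.int64(-1), np.int64(77)), (np.int64(-42), np.int64(6), np.int64(98)), (np.int64(-39), np.int64(7), np.int64(99)), (np.int64(-33), np.int64(-4), np.int64(69)), (np.int64(-29), np.int64(-4), np.int64(69))]
410 [(np.int64(-87), np.int64(10), np.int64(118)), (np.int64(-84), np.int64(10), np.int64(118)), (np.int64(-81), np.int64(10), np.int64(118)), (np.int64(-80), np.int64(8), np.int64(114)), (np.int64(-42), np.int64(2), np.int64(98)), (np.int64(-41), np.int64(9), np.int64(115)), (np.int64(-39), np.int64(10), np.int64(119)), (np.int64(-36)
[... 1873 characters left out ...]
t64(160)), (np.int64(-79), np.int64(6), np.int64(153)), (np.int64(-79), np.int64(-2), np.int64(137)), (np.int64(-86), np.int64(-37), np.int64(70)), (np.int64(-39), np.int64(-37), np.int64(70)), (np.int64(-35), np.int64(-38), np.int64(69)), (np.int64(-41), np.int64(-3), np.int64(137)), (np.int64(-41), np.int64(7), np.int64(154))]
515 [(np.int64(-80), np.int64(8), np.int64(163)), (np.int64(-79), np.int64(3), np.int64(154)), (np.int64(-79), np.int64(-6), np.int64(137)), (np.int64(-87), np.int64(-46), np.int64(63)), (np.int64(-39), np.int64(-42), np.int64(70)), (np.int64(-35), np.int64(-43), np.int64(69)), (np.int64(-41), np.int64(-5), np.int64(139)), (np.int64(-41), np.int64(4), np.int64(154))]
```

View pics/s2.png

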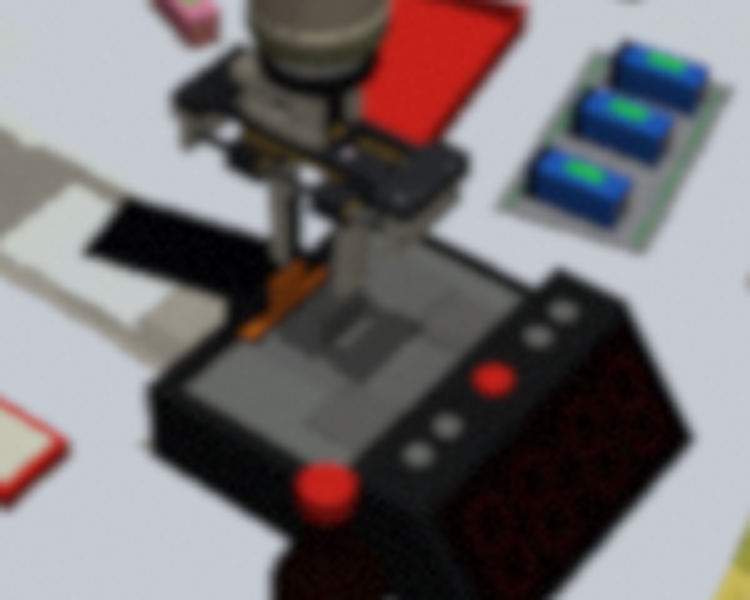

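Run:
```python
from h import *
c=cam('scene'); P=cl(cloud(c))
for u,v0,v1 in((285,180,275),(350,220,310),(345,220,310)):
    print(u,[tuple(P[int(160+v/5),int(200+u/5)].round(0)) for v in range(v0,v1,8)])
s=read_state(); print(s['tool_pos'],s['opening'],s['q'],tips_ahead)
```

```text
285 [(np.float64(-61.0), np.float64(-30.0), np.float64(208.0)), (np.float64(-83.0), np.float64(-4.0), np.float64(175.0)), (np.float64(-82.0), np.float64(-5.0), np.float64(168.0)), (np.float64(-82.0), np.float64(-5.0), np.float64(164.0)), (np.float64(-81.0), np.float64(-7.0), np.float64(157.0)), (np.float64(-80.0), np.float64(-9.0), np.float64(150.0)), (np.float64(-79.0), np.float64(-9.0), np.float64(147.0)), (np.float64(-80.0), np.float64(-8.0), np.float64(137.0)), (np.float64(-82.0), np.float64(-6.0), np.float64(130.0)), (np.float64(-81.0), np.float64(-7.0), np.float64(122.0)), (np.float64(-79.0), np.float64(-9.0), np.float64(116.0)), (np.float64(-81.0), np.float64(-8.0), np.float64(110.0))]
350 [(np.float64(-26.0), np.float64(-9.0), np.float64(180.0)), (np.float64(-25.0), np.float64(-10.0), np.float64(177.0)), (np.float64(-25.0), np.float64(-11.0), np.float64(169.0)), (np.float64(-26.0), np.float64(-9.0), np.float64(163.0)), (np.float64(-27.0), np.float64(-8.0), np.float64(153.0)), (np.float64(-26.0), np.float64(-9.0), np.float64(146.0)), (np.float64(-27.0), np.float64(-7.0), np.fl
[... 461 characters left out ...]
np.float64(168.0)), (np.float64(-31.0), np.float64(-8.0), np.float64(160.0)), (np.float64(-31.0), np.float64(-7.0), np.float64(150.0)), (np.float64(-30.0), np.float64(-9.0), np.float64(144.0)), (np.float64(-32.0), np.float64(-6.0), np.float64(136.0)), (np.float64(-30.0), np.float64(-9.0), np.float64(130.0)), (np.float64(-31.0), np.float64(-8.0), np.float64(125.0)), (np.float64(-30.0), np.float64(-9.0), np.float64(117.0)), (np.float64(-39.0), np.float64(4.0), np.float64(94.0)), (np.float64(-37.0), np.float64(1.0), np.float64(93.0))]
[ 0.51376819 -0.04457787  0.08392347] 0.03799328510425884 [-1.85991212e-01 -1.80999402e-02  1.84458565e+00 -6.81881018e-06
  1.31510187e+00  7.26951894e-03] 0.011
```

Both cameras put the real fingertips near z = 112 mm, while the state's TCP of 84 mm implies tips at 73 mm. The fingers are therefore about 39 mm shorter than reported. I'll correct for that along the tool z axis and check again closer in.

Request:
move_arm([
  [0,0,0,0,0,0,93],
  [0,0,0,0,0,0,93],
  [0,0,0,0,0,0,93],
  [0,0,0,0,0,0,93],
  [0,0,0,0,0,0,93],
  [0,0,0,0,0,0.2,93],
  [0,0,0,0,0,0.3,93],
  [0,0,0,0,0,0.3,93],
  [0,0,0,0,0,0.3,93],
  [0,0,0,0,0,0.2,93],
], force=20)

```text
t: 7.4
tool_pos: [0.5131, -0.0444, 0.0501]
orientation: [-2.425, -1.996, 0.002]
force: [-0.9, 0.5, 0.2]
opening: 0.0934
gripper_force: 0.0
```

Run:
```python
from h import *
w=cam('wrist'); save(w,'w3.png',(100,60,460,310),2.2); P=cl(cloud(w)); s=read_state(); print(cl(s['tool_pos']),s['force'],s['opening'])
x,y,z=P[...,0],P[...,1],P[...,2]
for x0 in(-107,-14):
    for d in range(-8,8,2):
        m=(abs(x-x0-d)<1)&(abs(y)<12)&(z>71)&(z<180); print(x0+d,m.sum(),np.sort(z[m])[:4].round(0) if m.any() else '',end=' ')
    print()
c=cam('scene'); P=cl(cloud(c)); x,y,z=P[...,0],P[...,1],P[...,2]
for lo,hi in((-130,-95),(-30,0)):
    m=(x>lo)&(x<hi)&(abs(y)<14)&(z>60)&(z<170); print(np.histogram(z[m],np.arange(60,120,4)))
```

```text
[-6.14970869e+01  4.44264997e-02  4.94810132e+01] [-1.63438756  0.53099453 -1.37760649] 0.09268766045728248
-115 207 [79. 81. 81. 82.] -113 203 [77. 79. 79. 79.] -111 204 [78. 78. 78. 78.] -109 1815 [77. 77. 77. 77.] -107 1725 [71. 77. 77. 77.] -105 0  -103 0  -101 0  
-22 0  -20 0  -18 1 [71.] -16 3 [71. 71. 72.] -14 847 [76. 76. 77. 77.] -12 1687 [76. 77. 77. 77.] -10 215 [77. 77. 78. 78.] -8 199 [78. 79. 79. 80.] 
(array([ 3,  7, 10,  3,  5,  4,  7,  5,  4,  7,  6,  7,  5,  6]), array([ 60,  64,  68,  72,  76,  80,  84,  88,  92,  96, 100, 104, 108,
       112, 116]))
(array([ 3, 25, 16,  0,  1,  3,  5,  4,  7,  6,  4,  6,  4,  5]), array([ 60,  64,  68,  72,  76,  80,  84,  88,  92,  96, 100, 104, 108,
       112, 116]))
```

View pics/w3.png

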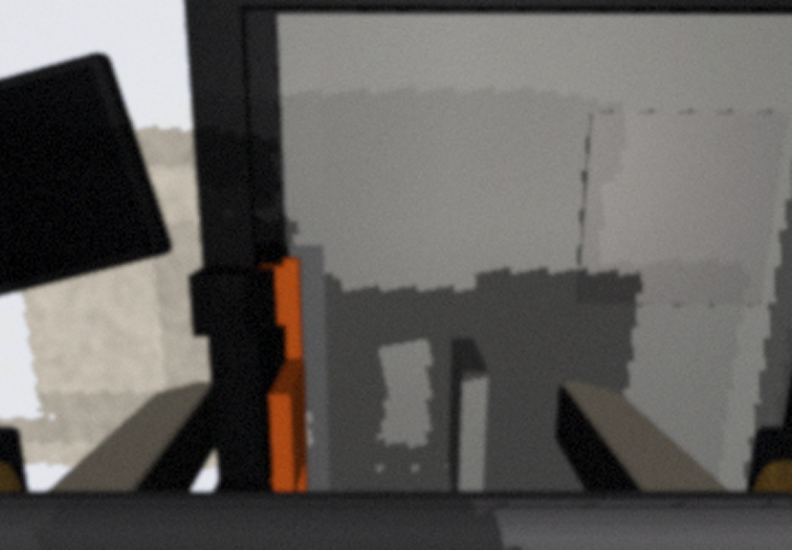

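```bash
sed -i 's/^def go/D=.0385  # real TCP = tool_pos - D*tool_z\ndef tcp(s):\n    return s["tool_pos"]-D*R.from_rotvec(s["orientation"]).as_matrix()[:,2]\ndef go/; s/-s\[.tool_pos.\])/-tcp(s))/g; s/np.round(s\[.tool_pos.\],4)/np.round(tcp(s),4)/; s/cl(s\[.tool_pos.\])/cl(tcp(s))/' h.py; grep -n tcp h.py
python3 - <<'E'
from h import *
go(wd([-60.5,0,83.5]),YC)
E
```

```text
31:def tcp(s):
36:    d=Rt.T@(np.array(target)-tcp(s))/.025
39:    d2=Rg.T@(np.array(target)-tcp(s))/.025
40:    print('shift now',d.round(2),'turn',best.round(2),'| pos',np.round(tcp(s),4),'clock',cl(tcp(s)).round(1),'q6',round(s['q'][5],2),'F',np.round(s['force'],1))
shift now [-0.    0.03  0.2 ] turn [-0.02  0.   -0.  ] | pos [ 0.5129 -0.0444  0.0886] clock [-61.3   0.   88.6] q6 0.01 F [ 0.6 -0.  -0.7]
```

Request:
move_arm([
  [0,0,0,0,0,0.18,80],
  [0,0,0,0,0,0,65],
  [0,0,0,0,0,0,56],
  [0,0,0,0,0,0,52],
  [0,0,0,0,0,0,48],
  [0,0,0,0,0,0,44],
  [0,0,0,0,0,0,38],
  [0,0,0,0,0,0,38],
  [0,0,0,0,0,0,38],
  [0,0,0,0,0,0,38],
], force=20)

```text
t: 8.5
tool_pos: [0.5139, -0.0446, 0.0471]
orientation: [2.425, 1.997, 0.0]
force: [-0.5, 0.6, 1.7]
opening: 0.0443
gripper_force: 20.0
```

Run:
```python
from h import *
go(wd([-60.5,0,83.5]),YC); s=read_state(); print(s['opening'],s['gripper_force'],s['wrist_torque'])
```

```text
shift now [-0.   -0.01  0.08] turn [ 0. -0. -0.] | pos [ 0.5139 -0.0446  0.0856] clock [-60.2   0.1  85.6] q6 0.01 F [-0.5  0.6  1.7]
0.04427806253087307 19.999353289604187 [-0.0512054   0.21155354 -0.02630429]
```

Request:
move_arm([
  [0.16,0,0,0,-0.017,-0.075,38],
  [0.16,0,0,0,-0.017,-0.075,38],
  [0.16,0,0,0,-0.017,-0.075,38],
  [0.16,0,0,0,-0.017,-0.075,38],
  [0.16,0,0,0,-0.017,-0.075,38],
  [0.16,0,0,0,-0.017,-0.075,38],
  [0.16,0,0,0,-0.017,-0.075,38],
  [0.16,0,0,0,-0.017,-0.075,38],
  [0.16,0,0,0,-0.017,-0.075,38],
  [0.16,0,0,0,-0.017,-0.075,38],
], force=25)

```text
t: 9.5
tool_pos: [0.5112, -0.0441, 0.0662]
orientation: [-2.322, -1.911, 0.161]
force: [1.1, 0.1, 0.9]
opening: 0.0444
gripper_force: 25.0
```

Run:
```python
from h import *
go(wd([-60.5,0,83.5]),YC); s=read_state(); print(s['opening'],s['gripper_force'],s['wrist_torque'])
w=cam('wrist'); save(w,'w4.png',(100,60,460,310),2.2); P=cl(cloud(w)); x,y,z=P[...,0],P[...,1],P[...,2]
m=(abs(y-60)<20)&(x>-85)&(x<45)&(z>55)&(z<110); print(np.polyfit(x[m],z[m],1))
```

```text
shift now [-0.   -0.02  0.84] turn [-1.61 -0.   -0.  ] | pos [ 0.5175 -0.0453  0.1042] clock [-56.5   0.  104.2] q6 0.01 F [1.1 0.1 0.9]
0.044426980218535826 24.998942613601685 [-0.19064854 -0.45432631 -0.02117828]
[-0.15440679 79.01606533]
```

Request:
move_arm([
  [0,0,0,0,-0.14,0.02,38],
  [0,0,0,0,-0.14,0.02,38],
  [0,0,0,0,-0.14,0.02,38],
  [0,0,0,0,-0.16,0.02,38],
  [0,0,0,0,-0.05,-0.2,38],
  [0,0,0,0,-0.08,-0.5,38],
  [0,0,0,0,-0.17,-0.98,38],
  [0,0,0,0,-0.17,-0.98,38],
  [0,0,0,0,-0.17,-0.98,38],
  [0,0,0,0,-0.17,-0.98,38],
], force=25)

```text
t: 10.55
tool_pos: [0.4959, -0.0411, 0.1857]
orientation: [-2.323, -1.912, 0.16]
force: [0.6, -0.3, -1.6]
opening: 0.0442
gripper_force: 25.0
```

Run:
```python
from h import *
# cover target: mid (0.45,-0.37), real TCP at grip -44 along cover x
go(np.r_[np.array([.45,-.37])+RC()@[-.044,0],.24],YC); s=read_state(); print(s['opening'],s['gripper_force'],s['wrist_torque'],s['t'])
c=cam('top'); save(c,'t3.png',(140,100,480,300),2.3)
```

```text
shift now [-13.27  -1.38  -0.43] turn [-1.6 -0.  -0. ] | pos [ 0.5022 -0.0423  0.2236] clock [-7.220e+01  1.000e-01  2.236e+02] q6 0.01 F [ 0.6 -0.3 -1.6]
0.044175027977521424 24.98949408531189 [-0.06474048  0.01564654 -0.01164982] 10.55
```

View pics/t3.png

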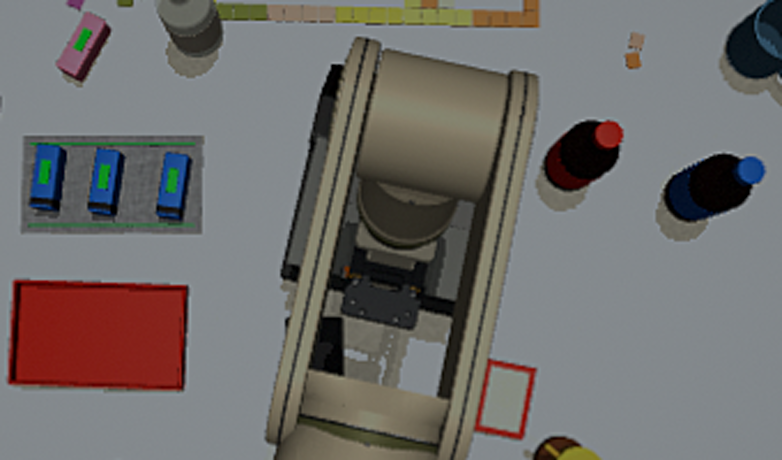

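Request:
move_arm([
  [-0.8,0,0,0,0,-1,38],
  [-0.8,0,0,0,0,-1,38],
  [0,0,0,-0.7,-0.1,0,38],
  [0,0,0,-1,-0.15,0,38],
  [0,0,0,-1,-0.15,0,38],
  [0,0,0,-1,-0.15,0,38],
  [0,0,0,-1,-0.15,0,38],
  [0,0,0,-1,-0.15,0,38],
  [0,0,0,-1,-0.15,0,38],
  [0,0,0,-1,0,0,38],
], force=25)

```text
t: 11.6
tool_pos: [0.4398, -0.2272, 0.2335]
orientation: [-2.425, -1.997, 0.0]
force: [-0.1, 0.3, -2.2]
opening: 0.0443
gripper_force: 25.0
```

Request:
move_arm([
  [0,0,0,-1,0,0,38],
  [0,0,0,-1,0,0,38],
  [0,0,0,-1,0,0,38],
  [0,0,0,-1,0,0,38],
  [0,0,0,-1,0,0,38],
  [0,0,0,-0.5,0,0,38],
  [0,0,0,0,0,0.6,38],
  [0,0,0,0,0,1,38],
  [0,0,0,0,0,1,38],
  [0,0,0,0,0,1,38],
], force=25)

```text
t: 12.6
tool_pos: [0.4142, -0.3596, 0.1412]
orientation: [-2.424, -1.997, -0.001]
force: [0.5, -0.1, -2.6]
opening: 0.0444
gripper_force: 25.0
```

Run:
```python
from h import *
go(np.r_[np.array([.45,-.37])+RC()@[-.044,0],.021],YC); s=read_state(); print(s['opening'],s['gripper_force'],s['wrist_torque'],s['t'])
```

```text
shift now [-0.14 -0.27  6.35] turn [-0.01 -0.01  0.  ] | pos [ 0.4142 -0.3597  0.1797] clock [ -97.6 -328.3  179.7] q6 -0.62 F [ 0.5 -0.1 -2.6]
0.04444028400314942 24.994591176509857 [-0.031663    0.15614102  0.00020203] 12.6
```

Request:
move_arm([
  [0,0,0,-0.1,-0.27,1,38],
  [0,0,0,0,0,1,38],
  [0,0,0,0,0,1,38],
  [0,0,0,0,0,1,38],
  [0,0,0,0,0,1,38],
  [0,0,0,0,0,0.6,38],
  [0,0,0,0,0,0.3,38],
  [0,0,0,0,0,0.2,38],
  [0,0,0,0,0,0.1,38],
  [0,0,0,0,0,0,38],
], force=25)

```text
t: 13.6
tool_pos: [0.4076, -0.3629, -0.0112]
orientation: [2.425, 1.996, 0.0]
force: [-0.5, -0.1, -1.3]
opening: 0.0444
gripper_force: 25.0
```

Run:
```python
from h import *
go(np.r_[np.array([.45,-.37])+RC()@[-.044,0],.021],YC); s=read_state(); print(s['opening'],s['gripper_force'],s['wrist_torque'],s['t'])
w=cam('wrist'); P=cloud(w); z=P[...,2]; f=cl(P)
m=(abs(f[...,1]+270)<20)&(f[...,0]>-110)&(f[...,0]<0)&(z>-.01)&(z<.04); print(np.polyfit(f[...,0][m],f[...,2][m],1),m.sum())
```

```text
shift now [ 0.04 -0.04  0.25] turn [ 0.01  0.01 -0.  ] | pos [ 0.4075 -0.3628  0.0273] clock [-103.6 -332.7   27.3] q6 -0.63 F [-0.5 -0.1 -1.3]
0.044372100714992736 24.992228150367737 [-0.08363533  0.16116214 -0.04648573] 13.6
[ 0.01465475 12.4247076 ] 13990
```

Request:
move_arm([
  [0,0,0,0,0,0.08,38],
  [0,0,0,0,0,0.08,38],
  [0,0,0,0,0,0.06,38],
  [0,0,0,0,0,0.04,38],
  [0,0,0,0,0,0,50],
  [0,0,0,0,0,0,60],
  [0,0,0,0,0,0,80],
  [0,0,0,0,0,0,80],
  [0,0,0,0,0,0,80],
  [0,0,0,0,0,-0.5,80],
], force=25)

```text
t: 14.65
tool_pos: [0.4058, -0.3611, -0.0073]
orientation: [-2.423, -1.994, 0.0]
force: [-1.2, 0.3, 0.3]
opening: 0.0795
gripper_force: 0.0
```

Request:
move_arm([
  [0,0,0,0,0,-1,80],
  [0,0,0,0,0,-1,80],
  [0,0,0,0,0,-1,80],
  [0,0,0,0,0,-1,80],
  [0,0,0,0,0,-1,80],
  [0,0,0,0,0,-1,80],
  [0,0,0,0,0,-1,80],
  [0,0,0,0,0,-1,80],
  [0,0,0,0,0,-0.8,80],
  [0,0,0,0,0,0,80],
])

```text
t: 15.65
tool_pos: [0.4085, -0.3639, 0.2188]
orientation: [2.42, 1.992, 0.001]
force: [0.6, -0.2, 0.1]
opening: 0.0802
gripper_force: 0.0
```

```bash
cat >> h.py <<'E'
def cover(n='wrist'):
    w=cam(n); P=cloud(w); f=w['frame'].astype(int); z=P[...,2]
    m=(z>.0025)&(z<.02)&(P[...,0]>.33)&(P[...,0]<.57)&(P[...,1]<-.24)&(P[...,1]>-.5)
    t=(z>.022)&(z<.045)&(P[...,0]>.33)&(P[...,0]<.57)&(P[...,1]<-.24)&(P[...,1]>-.5)
    return w,rect(P,m),rect(P,t),np.nanmedian(z[m])
E
python3 - <<'E'
from h import *
w,a,b,z=cover(); print(a,b,z); save(w,'w5.png',s=1.0)
print(cover('top')[1:])
go(wd([-38,0,150]),YC+90)
E
```

```text
(array([ 449.8, -368.4]), array([241.8, 253.3]), 1.1, 14750) (array([ 407.4, -362.9]), array([40. , 51.2]), 79.1, 248) 0.005527651363862086
((array([ 450.3, -368.6]), array([238.4, 256.9]), 0.1, 2515), (array([ 404.5, -360.3]), array([40.9, 52.2]), 78.8, 57), np.float64(0.004753627949395096))
shift now [13.3   2.63  4.12] turn [ 1.0e-02 -0.0e+00  1.5e+01] | pos [ 0.4072 -0.3626  0.253 ] clock [-104.  -332.5  253. ] q6 -0.63 F [-1.5 -0.2 -0.1]
```

View pics/w5.png

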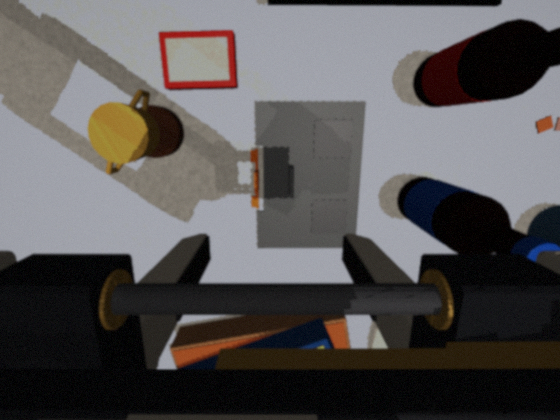

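Request:
move_arm([
  [0,0,0,1,0.2,0,60],
  [0,0,0,1,0.2,0,60],
  [0,0,0,1,0.2,0,60],
  [0,0,0,1,0.2,0,60],
  [0,0,0,1,0.2,0,60],
  [0,0,0,1,0.2,0,60],
  [0,0,0,1,0.2,0,60],
  [0,0,0,1,0.2,0,60],
  [0,0,0,1,0.2,0,60],
  [0,0,0,1,0.2,0,60],
])

```text
t: 16.75
tool_pos: [0.5034, -0.1254, 0.2121]
orientation: [-2.423, -1.995, 0.002]
force: [0.1, -0.0, -0.1]
opening: 0.0599
gripper_force: 0.0
```

Request:
move_arm([
  [0,0,0,1,0.2,0,40],
  [0,0,0,1,0.2,0,40],
  [0,0,0,1,0.2,0,40],
  [0,0,0,0.3,0,0,40],
  [0,0,-1,0,0,0,40],
  [0,0,-1,0,0,0,40],
  [0,0,-1,0,0,0,40],
  [0,0,-1,0,0,0,40],
  [0,0,-1,0,0,0,40],
  [0,0,-1,0,0,0,40],
])

```text
t: 17.75
tool_pos: [0.5337, -0.0492, 0.2127]
orientation: [-1.683, -2.65, 0.002]
force: [-0.2, -0.4, 0.4]
opening: 0.04
gripper_force: 0.0
```

Request:
move_arm([
  [0,0,-1,0,0,0,40],
  [0,0,-1,0,0,0,40],
  [0,0,-1,0,0,0,40],
  [0,0,-1,0,0,0,40],
  [0,0,-1,0,0,0,40],
  [0,0,-1,0,0,0,40],
  [0,0,-1,0,0,0,40],
  [0,0,-1,0,0,0,40],
  [0,0,-1,0,0,0,40],
  [0,0,0,0,0,0,40],
])

```text
t: 18.75
tool_pos: [0.5338, -0.0491, 0.2129]
orientation: [-0.301, -3.125, 0.0]
force: [0.0, -0.6, -1.0]
opening: 0.0401
gripper_force: 0.0
```

Run:
```python
from h import *
go(wd([-38,0,52]),YC+90)
w=cam('wrist'); save(w,'w6.png',s=1.4); pickle.dump(w,open('w6.pkl','wb')); P=cl(cloud(w)); f=w['frame'].astype(int)
x,y,z=P[...,0],P[...,1],P[...,2]; o=(f[...,0]>f[...,2]+60)&(f[...,1]>f[...,2]+15)&(abs(y)<60)&(x<0)&(x>-100)&(z>0)&(z<80)
print('bar',o.sum(),P[o].min(0).round(1),P[o].max(0).round(1),np.median(P[o],0).round(1))
```

```text
shift now [-0.09  0.02  7.98] turn [-0.   -0.02  0.01] | pos [ 0.5339 -0.0491  0.2514] clock [-39.7  -0.6 251.4] q6 -1.57 F [ 0.  -0.6 -1. ]
bar 196 [-41.5 -15.1  20.5] [-26.5  15.4  53.1] [-37.1  -0.3  50.8]
```

View pics/w6.png

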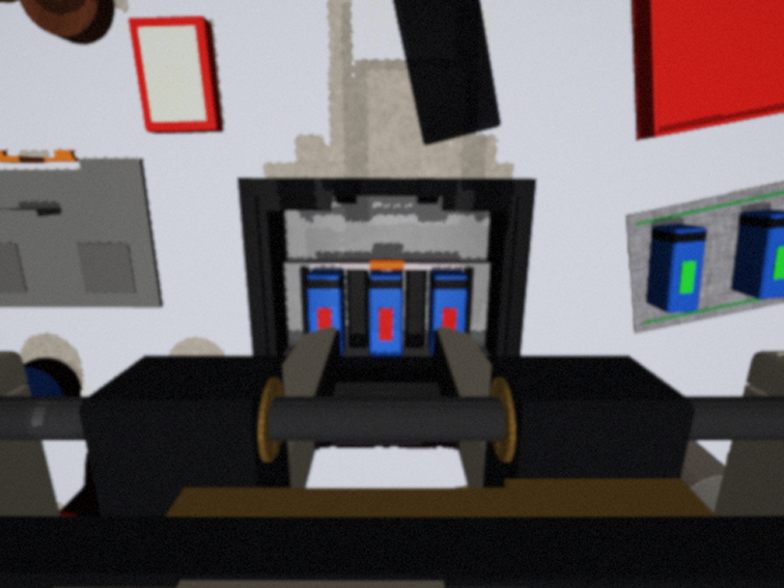

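Run:
```python
from h import *
w=pickle.load(open('w6.pkl','rb')); P=cl(cloud(w)); x,y,z=P[...,0],P[...,1],P[...,2]
for y0 in(-45,-25,-10,0,10,25,45):
    m=(abs(y-y0)<1)&(x>-70)&(x<0); o=np.argsort(-x[m]); print(y0,' '.join(f'{a:.0f}:{b:.0f}' for a,b in zip(x[m][o],z[m][o])))
```

```text
-45 -0:57 -1:56 -3:57 -3:57 -4:57 -4:57 -5:56 -5:56 -6:56 -6:56 -8:56 -8:57 -9:57 -9:58 -10:56 -10:57 -11:56 -12:57 -13:56 -13:57 -14:56 -14:57 -15:56 -15:57 -16:56 -17:56 -17:55 -18:57 -19:57 -19:57 -20:56 -20:57 -22:57 -22:57 -23:57 -23:57 -24:57 -24:57 -25:57 -25:57 -27:56 -27:57 -28:56 -28:56 -29:54 -29:55 -29:52 -29:41 -30:47 -30:53 -30:42 -30:37 -31:37 -33:37 -34:36 -35:35 -35:32 -35:25 -36:11 -36:33 -36:19 -36:20 -36:8 -36:8 -37:6 -37:7 -39:6 -39:7 -40:5 -40:7 -41:5 -42:7 -43:5 -43:6 -44:6 -44:7 -46:6 -46:7 -47:6 -48:6 -49:8 -50:5 -50:6 -51:7 -52:346 -53:6 -53:347 -53:347 -53:348 -53:348 -53:348 -53:347 -53:347 -53:347 -53:347 -53:348 -53:348 -53:348 -54:348 -54:347 -54:347 -54:348 -54:348 -54:347 -54:347 -54:348 -54:6 -54:347 -54:347 -54:347 -54:348 -54:348 -54:348 -54:348 -54:348 -54:348 -54:347 -54:348 -54:348 -55:347 -55:349 -55:347 -55:348 -55:347 -55:346 -55:347 -55:348 -55:348 -55:348 -55:348 -55:347 -55:348 -55:348 -55:347 -55:349 -55:5 -55:348 -55:348 -55:348 -55:348 -55:348 -55:347 -55:348 -55:348 -55:349 -55:348 -55:347 -56:347 -56:348 -56:347 -56:348 -56:348 -56:34
[... 28226 characters left out ...]
 -68:347 -68:348 -68:348 -68:348 -68:348 -68:347 -68:347 -68:348 -68:348 -68:347 -68:349 -68:347 -68:347 -68:348 -68:348 -68:348 -68:347 -68:346 -68:346 -68:348 -68:348 -68:347 -68:349 -68:347 -68:347 -68:348 -68:348 -68:348 -68:347 -68:347 -68:347 -69:348 -69:346 -69:347 -69:348 -69:348 -69:348 -69:348 -69:349 -69:347 -69:348 -69:348 -69:348 -69:5 -69:348 -69:347 -69:348 -69:348 -69:348 -69:348 -69:347 -69:7 -69:347 -69:348 -69:348 -69:348 -69:347 -69:347 -69:347 -69:348 -69:348 -69:346 -69:348 -69:347 -69:348 -69:348 -69:348 -69:347 -69:347 -69:348 -69:347 -69:348 -70:348 -70:348 -70:348 -70:347 -70:348 -70:348 -70:348 -70:347 -70:346 -70:348 -70:348 -70:347 -70:347 -70:349 -70:347 -70:348
```

Request:
move_arm([
  [0,0,0,-0.08,0.02,0.9,40],
  [0,0,0,0,0,1,40],
  [0,0,0,0,0,1,40],
  [0,0,0,0,0,1,40],
  [0,0,0,0,0,1,40],
  [0,0,0,0,0,1,40],
  [0,0,0,0,0,0.9,40],
  [0,0,0,0,0,0.6,40],
  [0,0,0,0,0,0.4,40],
  [0,0,0,0,0,0.15,40],
], force=12)

```text
t: 19.8
tool_pos: [0.5362, -0.0486, 0.0145]
orientation: [-0.305, -3.125, -0.0]
force: [0.0, 0.7, 0.1]
opening: 0.0402
gripper_force: 0.0
```

Request:
move_arm([
  [0,0,0,0,0,0,40],
  [0,0,0,0,0,0,36],
  [0,0,0,0,0,0,32],
  [0,0,0,0,0,0,28],
  [0,0,0,0,0,0,25],
  [0,0,0,0,0,0,25],
  [0,0,0,0,0,0,25],
  [0,0,0,0,0,0,25],
  [0,0,0,0,0,0,25],
  [0,0,0,0,0,0,25],
], force=12)

```text
t: 20.8
tool_pos: [0.5375, -0.0498, 0.0165]
orientation: [0.303, 3.125, -0.003]
force: [-2.1, -4.9, 2.0]
opening: 0.0299
gripper_force: 12.0
```

Run:
```python
from h import *
go(wd([-38,0,52]),YC+90)
```

```text
shift now [0.07 0.02 0.12] turn [-0.02  0.02 -0.01] | pos [ 0.5374 -0.0498  0.055 ] clock [-36.2  -0.5  55. ] q6 -1.56 F [-2.1 -4.9  2. ]
```

Request:
move_arm([
  [0,0,0,0,0,0,37],
  [0,0,0,0,0,0,37],
  [0,0,0,0.04,0,0.06,37],
  [0,0,0,0.03,-0.02,0.06,37],
  [0,0,0,0,0,0,37],
  [0,0,0,0,0,0,28],
  [0,0,0,0,0,0,25],
  [0,0,0,0,0,0,25],
  [0,0,0,0,0,0,25],
  [0,0,0,0,0,0,25],
], force=12)

```text
t: 21.8
tool_pos: [0.5347, -0.0493, 0.0123]
orientation: [-0.303, -3.126, 0.001]
force: [-1.3, -5.3, -0.3]
opening: 0.0298
gripper_force: 12.0
```

Request:
move_arm([
  [0,0,0,0.14,0,0.03,25],
  [0,0,0,0.14,0,0.03,25],
  [0,0,0,0.263,0,0.11,25],
  [0,0,0,0.238,0,0.158,25],
  [0,0,0,0.203,0,0.2,25],
  [0,0,0,0.161,0,0.236,25],
  [0,0,0,0.113,0,0.262,25],
  [0,0,0,0,0,0,25],
  [0,0,0,0,0,0,25],
  [0,0,0,0,0,0,25],
])

```text
t: 22.8
tool_pos: [0.504, -0.0432, -0.0132]
orientation: [0.303, 3.127, -0.001]
force: [-1.2, -5.0, -1.9]
opening: 0.0297
gripper_force: 12.0
```

Run:
```python
from h import *
go(wd([-69.4,0,26.4]),YC+90); s=read_state(); print(s['opening'],s['gripper_force'])
```

```text
shift now [-0.03  0.02 -0.05] turn [-0.01  0.   -0.01] | pos [ 0.504  -0.0432  0.0253] clock [-70.2  -0.5  25.3] q6 -1.56 F [-1.2 -5.  -1.9]
0.02973570828373073 11.9999398291111
```

Request:
move_arm([
  [0,0,0,0,0,0,34],
  [0,0,0,0,0,0,38],
  [0,0,0,0,0,0,38],
  [0,0,0,0,0,-0.5,38],
  [0,0,0,0,0,-1,38],
  [0,0,0,0,0,-1,38],
  [0,0,0,-0.5,0,-1,38],
  [0,0,0,-1,0,0,38],
  [0,0,0,-1,0,0,38],
  [0,0,0,-0.5,0,0,38],
])

```text
t: 23.8
tool_pos: [0.58, -0.0574, 0.0761]
orientation: [0.303, 3.124, -0.0]
force: [-1.3, 0.5, 0.5]
opening: 0.0385
gripper_force: 0.0
```

```bash
sed -i 's/^O=np.array([^)]*)/O=np.array([.5728,-.0570])/' h.py
python3 - <<'E'
from h import *
go(wd([4,0,41]),YC+90)
w=cam('wrist'); save(w,'w7.png',(80,60,480,330),1.9); P=cl(cloud(w)); f=w['frame'].astype(int); x,y,z=P[...,0],P[...,1],P[...,2]
o=(f[...,0]>f[...,2]+50)&(f[...,1]>f[...,2]+10)&(abs(y)<60)&(x<0)&(x>-100)&(z<80)
print('bar',o.sum(),np.median(P[o],0).round(1))
b=(z>50)&(z<62)&(x>-60)&(x<40)
for y0 in(-56,0,56):
    m=b&(abs(y-y0)<20); print(y0,y[m].min(),y[m].max(),x[m].min(),m.sum())
E
```

```text
shift now [ 0.13 -0.04  2.94] turn [ 0.    0.03 -0.  ] | pos [ 0.5799 -0.0574  0.1146] clock [  7.    1.  114.6] q6 -1.56 F [-1.3  0.5  0.5]
bar 451 [-67.1   0.6  28.5]
-56 -70.35518959895309 -39.65991137279501 -29.67839476862572 3046
0 -15.210283702184196 15.419424791509794 -29.58887888415187 3459
56 40.72910600677868 71.11209561900488 -29.592726231419093 2997
```

View pics/w7.png

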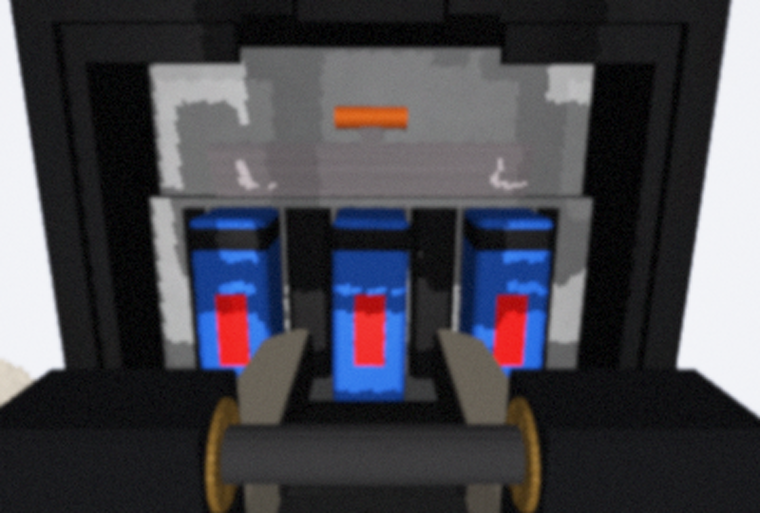

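Request:
move_arm([
  [0,0,0,0.13,-0.04,0.6,38],
  [0,0,0,0,0,0.8,38],
  [0,0,0,0,0,0.7,38],
  [0,0,0,0,0,0.5,38],
  [0,0,0,0,0,0.3,38],
  [0,0,0,0,0,0.05,38],
  [0,0,0,0,0,0,32],
  [0,0,0,0,0,0,26],
  [0,0,0,0,0,0,26],
  [0,0,0,0,0,0,26],
], force=25)

```text
t: 24.85
tool_pos: [0.5745, -0.0575, 0.0008]
orientation: [0.303, 3.127, -0.0]
force: [-1.0, -0.1, 0.9]
opening: 0.0297
gripper_force: 24.9
```

Request:
move_arm([
  [0,0,0,0.1,0,0,26],
  [0,0,0,0.12,0,0,26],
  [0,0,0,0.12,0,0,26],
  [0,0,0,0.12,0,0,26],
  [0,0,0,0.04,0,-0.2,26],
  [0,0,0,0,0,-0.6,26],
  [0,0,0,0,0,-1,26],
  [0,0,0,0,0,-1,26],
  [0,0,-0.92,0,0,-1,26],
  [0,0,-0.92,0,0,-1,26],
], force=25)

```text
t: 25.85
tool_pos: [0.562, -0.055, 0.1227]
orientation: [-0.005, 3.141, -0.0]
force: [-0.5, 0.1, -2.8]
opening: 0.03
gripper_force: 24.9
```

Run:
```python
from h import *
s=read_state(); print(s['opening'],s['gripper_force'],s['t'])
go([.402,.369,.026],90)
```

```text
0.029995135134604164 24.926792979240417 25.85
shift now [ 6.35 16.98  5.4 ] turn [-0.    0.    0.03] | pos [ 0.5619 -0.055   0.1612] clock [-1.100e+01 -1.000e-01  1.612e+02] q6 -1.76 F [-0.5  0.1 -2.8]
```

Request:
move_arm([
  [0,0,0,0.4,1,0,26],
  [0,0,0,0.4,1,0,26],
  [0,0,0,0.4,1,0,26],
  [0,0,0,0.4,1,0,26],
  [0,0,0,0.4,1,0,26],
  [0,0,0,0.4,1,0,26],
  [0,0,0,0.4,1,0,26],
  [0,0,0,0.4,1,0,26],
  [0,0,0,0.4,1,0,26],
  [0,0,0,0.4,1,0,26],
])

```text
t: 26.85
tool_pos: [0.4618, 0.196, 0.1217]
orientation: [0.001, 3.141, 0.0]
force: [-0.2, 0.2, -1.4]
opening: 0.0297
gripper_force: 24.9
```

Request:
move_arm([
  [0,0,0,0.4,1,0,26],
  [0,0,0,0.4,1,0,26],
  [0,0,0,0.4,1,0,26],
  [0,0,0,0.4,1,0,26],
  [0,0,0,0.4,1,0,26],
  [0,0,0,0.4,1,0,26],
  [0,0,0,0,1,0,26],
  [0,0,0,0,0,0.6,26],
  [0,0,0,0,0,1,26],
  [0,0,0,0,0,1,26],
])

```text
t: 27.85
tool_pos: [0.4025, 0.3698, 0.0553]
orientation: [0.0, 3.141, 0.0]
force: [-0.0, 0.9, -2.4]
opening: 0.0298
gripper_force: 24.9
```

Run:
```python
from h import *
s=read_state(); print(s['opening'],s['gripper_force'],s['t'])
go([.400,.369,.026],90)
```

```text
0.029756729677688953 24.927366971969604 27.85
shift now [ 0.1  -0.03  2.71] turn [ 0.    0.01 -0.  ] | pos [0.4025 0.3698 0.0938] clock [-248.9  386.2   93.8] q6 -0.92 F [-0.   0.9 -2.4]
```

Request:
move_arm([
  [0,0,0,0.1,0,0.8,26],
  [0,0,0,0,0,0.9,26],
  [0,0,0,0,0,0.6,26],
  [0,0,0,0,0,0.35,26],
  [0,0,0,0,0,0,30],
  [0,0,0,0,0,0,38],
  [0,0,0,0,0,0,38],
  [0,0,0,0,0,-1,38],
  [0,0,0,0,0,-1,38],
  [0,0,0,0,0,-1,38],
])

```text
t: 28.85
tool_pos: [0.4004, 0.3705, 0.0665]
orientation: [0.001, 3.14, 0.002]
force: [0.2, 0.7, -0.0]
opening: 0.038
gripper_force: 0.0
```

Request:
move_arm([
  [0,0,0,0,0,-1,38],
  [0,0,0,0,-0.5,-1,38],
  [0,0,0,-0.5,-1,0,38],
  [0,0,0,-0.5,-1,0,38],
  [0,0,0,-0.5,-1,0,38],
  [0,0,0,-0.5,-1,0,38],
  [0,0,0,-0.5,-1,0,38],
  [0,0,0,-0.5,-1,0,38],
  [0,0,0,-0.5,-1,0,38],
  [0,0,0,-0.5,-1,0,38],
])

```text
t: 29.85
tool_pos: [0.501, 0.1566, 0.1159]
orientation: [0.001, 3.139, 0.001]
force: [0.3, 1.3, 0.3]
opening: 0.0381
gripper_force: 0.0
```

Request:
move_arm([
  [0,0,0,-0.5,-1,0,38],
  [0,0,0,-0.5,-1,0,38],
  [0,0,0,-0.5,-1,0,38],
  [0,0,0,-0.5,-1,0,38],
  [0,0,0,-0.5,-1,0,38],
  [0,0,0,-0.5,-1,0,38],
  [0,0,0,-0.5,-0.4,0,38],
  [0,0,0.92,0,0,0,38],
  [0,0,0.92,0,0,0,38],
  [0,0,0,0,0,0,38],
])

```text
t: 30.85
tool_pos: [0.5879, -0.0028, 0.1156]
orientation: [0.306, 3.125, 0.0]
force: [-0.3, -0.6, -0.5]
opening: 0.0381
gripper_force: 0.0
```

```bash
cat >> h.py <<'E'
def packs(n='top'):
    w=cam(n); P=cloud(w); f=w['frame'].astype(int); g=((f[...,1]>f[...,0]+60)&(f[...,1]>f[...,2]+60)&(f[...,2]<90)).astype(np.uint8); z=P[...,2]
    r=((f[...,0]>f[...,1]+60)&(z>.03)).astype(np.uint8)
    for lab,m in(('G',g),('R',r)):
        k,L,st,ce=cv2.connectedComponentsWithStats(m)
        for i in range(1,k):
            if st[i,4]<15: continue
            q=P[L==i]; q=np.median(q[~np.isnan(q[:,0])],0)
            if .3<q[0]<.75 and -.2<q[1]<.5 and q[2]>.02: print(lab,st[i,4],q.round(4),'clock',cl(q).round(0))
    return w
E
python3 - <<'E'
from h import *
go(wd([4,56,41]),YC+90); packs()
E
```

```text
shift now [ 0.02 -0.    4.52] turn [ 0.    0.02 -0.02] | pos [ 0.5878 -0.0028  0.1541] clock [  4.4  56.1 154.1] q6 -1.47 F [-0.3 -0.6 -0.5]
G 38 [0.699  0.4961 0.0361] clock [ 18. 567.  36.]
G 38 [0.6079 0.3808 0.035 ] clock [-49. 436.  35.]
G 41 [0.6048 0.3053 0.0367] clock [-38. 362.  37.]
G 37 [0.6015 0.2212 0.0363] clock [-25. 279.  36.]
R 34 [ 0.574  -0.1133  0.0559] clock [ 12. -55.  56.]
R 47 [0.4126 0.3722 0.0398] clock [-239.  391.   40.]
```

Request:
move_arm([
  [0,0,0,0,0,1,38],
  [0,0,0,0,0,1,38],
  [0,0,0,0,0,1,38],
  [0,0,0,0,0,0.8,38],
  [0,0,0,0,0,0.5,38],
  [0,0,0,0,0,0.22,38],
  [0,0,0,0,0,0,38],
  [0,0,0,0,0,0,32],
  [0,0,0,0,0,0,26],
  [0,0,0,0,0,0,26],
], force=25)

```text
t: 31.9
tool_pos: [0.5881, -0.0026, 0.0026]
orientation: [0.303, 3.125, 0.0]
force: [-0.2, 0.2, 3.9]
opening: 0.0296
gripper_force: 25.0
```

Request:
move_arm([
  [0,0,0,0,0,0,26],
  [0,0,0,0.16,0,0,26],
  [0,0,0,0.16,0,0,26],
  [0,0,0,0.16,0,0,26],
  [0,0,0,0.04,0,-0.2,26],
  [0,0,0,0,0,-0.6,26],
  [0,0,0,0,0,-1,26],
  [0,0,0,0,0,-1,26],
  [0,0,-0.92,0,0,-1,26],
  [0,0,-0.92,0,0,-1,26],
])

```text
t: 32.9
tool_pos: [0.5737, 0.0, 0.1228]
orientation: [0.005, -3.141, -0.0]
force: [0.7, -0.2, -2.1]
opening: 0.0299
gripper_force: 25.0
```

Request:
move_arm([
  [0,0,0,0.56,1,0,26],
  [0,0,0,0.56,1,0,26],
  [0,0,0,0.56,1,0,26],
  [0,0,0,0.56,1,0,26],
  [0,0,0,0.56,1,0,26],
  [0,0,0,0.56,1,0,26],
  [0,0,0,0.56,1,0,26],
  [0,0,0,0.56,1,0,26],
  [0,0,0,0.56,1,0,26],
  [0,0,0,0.56,1,0,26],
])

```text
t: 33.9
tool_pos: [0.4334, 0.2508, 0.1218]
orientation: [-0.001, -3.141, 0.0]
force: [0.5, -0.0, -1.9]
opening: 0.0298
gripper_force: 25.0
```

Request:
move_arm([
  [0,0,0,0.7,1,0,26],
  [0,0,0,0.7,1,0,26],
  [0,0,0,0,0.4,0,26],
  [0,0,0,0,0,0,26],
  [0,0,0,0,0,0,26],
  [0,0,0,0,0,0,26],
  [0,0,0,0,0,0.6,26],
  [0,0,0,0,0,1,26],
  [0,0,0,0,0,1,26],
  [0,0,0,0,0,0.2,26],
])

```text
t: 34.9
tool_pos: [0.3971, 0.3077, 0.047]
orientation: [-0.003, -3.136, 0.006]
force: [0.1, -0.4, -2.1]
opening: 0.0297
gripper_force: 25.0
```

Run:
```python
from h import *
s=read_state(); print(s['opening'],s['gripper_force'],s['t'])
go([.400,.309,.026],90)
```

```text
0.02970630822090778 24.998297095298767 34.9
shift now [-0.12  0.06  2.38] turn [-0.03 -0.05 -0.02] | pos [0.3973 0.3078 0.0855] clock [-242.2  324.4   85.5] q6 -1.01 F [ 0.1 -0.4 -2.1]
```

Request:
move_arm([
  [0,0,0,-0.1,0.05,0.8,26],
  [0,0,0,0,0,0.8,26],
  [0,0,0,0,0,0.5,26],
  [0,0,0,0,0,0.25,26],
  [0,0,0,0,0,0,30],
  [0,0,0,0,0,0,38],
  [0,0,0,0,0,0,38],
  [0,0,0,0,0,-1,38],
  [0,0,0,0,0,-1,38],
  [0,0,0,0,0,-1,38],
])

```text
t: 35.9
tool_pos: [0.4024, 0.3116, 0.0695]
orientation: [0.001, 3.14, 0.001]
force: [0.1, -0.4, 0.2]
opening: 0.0382
gripper_force: 0.0
```

Request:
move_arm([
  [0,0,0,0,0,-1,38],
  [0,0,0,-0.2,-0.5,-1,38],
  [0,0,0,-0.4,-1,0,38],
  [0,0,0,-0.4,-1,0,38],
  [0,0,0,-0.4,-1,0,38],
  [0,0,0,-0.4,-1,0,38],
  [0,0,0,-0.4,-1,0,38],
  [0,0,0,-0.4,-1,0,38],
  [0,0,0,-0.4,-1,0,38],
  [0,0,0,-0.4,-1,0,38],
])

```text
t: 36.9
tool_pos: [0.4879, 0.0978, 0.1188]
orientation: [0.001, 3.139, 0.0]
force: [1.4, 0.1, 0.2]
opening: 0.0378
gripper_force: 0.0
```

Request:
move_arm([
  [0,0,0,-0.4,-1,0,38],
  [0,0,0,-0.4,-1,0,38],
  [0,0,0,-0.4,-1,0,38],
  [0,0,0,-0.4,-1,0,38],
  [0,0,0,-0.4,-1,0,38],
  [0,0,0,-0.4,-1,0,38],
  [0,0,0,-0.4,-1,0,38],
  [0,0,0.92,-0.4,-1,0,38],
  [0,0,0.92,-0.1,-0.3,0,38],
  [0,0,0,0,0,0,38],
])

```text
t: 37.9
tool_pos: [0.5693, -0.1105, 0.1186]
orientation: [0.308, 3.125, -0.001]
force: [-0.5, -0.4, 0.1]
opening: 0.0379
gripper_force: 0.0
```

Run:
```python
from h import *
go(wd([4,-56,41]),YC+90); packs()
```

```text
shift now [ 0.12 -0.11  4.64] turn [-0.    0.02 -0.04] | pos [ 0.5692 -0.1104  0.1571] clock [  6.7 -53.1 157.1] q6 -1.65 F [-0.5 -0.4  0.1]
G 38 [0.6989 0.4967 0.0352] clock [ 18. 568.  35.]
G 38 [0.6073 0.3798 0.0363] clock [-50. 435.  36.]
G 41 [0.6037 0.3059 0.0356] clock [-39. 362.  36.]
G 37 [0.6021 0.2207 0.0362] clock [-25. 278.  36.]
R 47 [0.4126 0.3715 0.0401] clock [-239.  390.   40.]
R 45 [0.4115 0.3128 0.0398] clock [-229.  332.   40.]
```

Request:
move_arm([
  [0,0,0,0.12,-0.11,1,38],
  [0,0,0,0,0,1,38],
  [0,0,0,0,0,1,38],
  [0,0,0,0,0,0.9,38],
  [0,0,0,0,0,0.5,38],
  [0,0,0,0,0,0.24,38],
  [0,0,0,0,0,0,38],
  [0,0,0,0,0,0,32],
  [0,0,0,0,0,0,26],
  [0,0,0,0,0,0,26],
], force=25)

```text
t: 38.95
tool_pos: [0.5662, -0.1114, 0.003]
orientation: [0.303, 3.125, -0.001]
force: [-0.2, 1.2, 5.3]
opening: 0.0302
gripper_force: 25.0
```

Request:
move_arm([
  [0,0,0,0,0,0,26],
  [0,0,0,0.16,0,0,26],
  [0,0,0,0.16,0,0,26],
  [0,0,0,0.16,0,0,26],
  [0,0,0,0.04,0,-0.2,26],
  [0,0,0,0,0,-0.6,26],
  [0,0,0,0,0,-1,26],
  [0,0,0,0,0,-1,26],
  [0,0,-0.92,0,0,-1,26],
  [0,0,-0.92,0,0,-1,26],
])

```text
t: 39.95
tool_pos: [0.5516, -0.1085, 0.1229]
orientation: [0.005, -3.141, -0.0]
force: [0.3, -0.3, -2.8]
opening: 0.0296
gripper_force: 25.0
```

Request:
move_arm([
  [0,0,0,0.42,1,0,26],
  [0,0,0,0.42,1,0,26],
  [0,0,0,0.42,1,0,26],
  [0,0,0,0.42,1,0,26],
  [0,0,0,0.42,1,0,26],
  [0,0,0,0.42,1,0,26],
  [0,0,0,0.42,1,0,26],
  [0,0,0,0.42,1,0,26],
  [0,0,0,0.42,1,0,26],
  [0,0,0,0.42,1,0,26],
])

```text
t: 40.95
tool_pos: [0.4464, 0.1423, 0.122]
orientation: [-0.001, -3.141, 0.0]
force: [0.3, 0.0, -2.8]
opening: 0.0298
gripper_force: 25.0
```

Request:
move_arm([
  [0,0,0,0.42,1,0,26],
  [0,0,0,0.42,1,0,26],
  [0,0,0,0.42,1,0,26],
  [0,0,0,0.42,1,0,26],
  [0,0,0,0.3,0.4,0,26],
  [0,0,0,0,0,0,26],
  [0,0,0,0,0,0.6,26],
  [0,0,0,0,0,1,26],
  [0,0,0,0,0,1,26],
  [0,0,0,0,0,0.2,26],
])

```text
t: 41.95
tool_pos: [0.3956, 0.2489, 0.0474]
orientation: [-0.003, -3.136, 0.005]
force: [-0.9, -0.1, -2.6]
opening: 0.0296
gripper_force: 25.0
```

Run:
```python
from h import *
s=read_state(); print(s['opening'],s['gripper_force'],s['t'])
go([.400,.250,.026],90)
```

```text
0.029644462641722574 24.998311400413513 41.95
shift now [-0.18  0.05  2.4 ] turn [-0.03 -0.05 -0.02] | pos [0.3958 0.249  0.0859] clock [-232.3  266.4   85.9] q6 -1.12 F [-0.9 -0.1 -2.6]
```

Request:
move_arm([
  [0,0,0,-0.15,0.05,0.8,26],
  [0,0,0,0,0,0.8,26],
  [0,0,0,0,0,0.5,26],
  [0,0,0,0,0,0.25,26],
  [0,0,0,0,0,0,30],
  [0,0,0,0,0,0,38],
  [0,0,0,0,0,0,38],
  [0,0,0,0,0,-1,38],
  [0,0,0,0,0,-1,38],
  [0,0,0,0,0,-1,38],
])

```text
t: 42.95
tool_pos: [0.4022, 0.253, 0.0697]
orientation: [0.001, 3.14, 0.001]
force: [0.2, 0.4, 0.5]
opening: 0.0383
gripper_force: 0.0
```

Request:
move_arm([
  [0,0,0,0,0,-1,50],
  [0,0,0,-0.7,0,-0.5,50],
  [0,0,0,-1,-0.2,0,50],
  [0,0,0,-1,-0.2,0,50],
  [0,0,0,-1,-0.2,0,50],
  [0,0,0,-1,-0.2,0,50],
  [0,0,0,-1,-0.2,0,50],
  [0,0,0,-1,-0.2,0,50],
  [0,0,0.8,-1,0,0,50],
  [0,0,0,0,0,0,50],
])

```text
t: 43.95
tool_pos: [0.5971, 0.2222, 0.1063]
orientation: [0.138, 3.136, 0.001]
force: [0.2, -0.5, 0.8]
opening: 0.0499
gripper_force: 0.0
```

```bash
cat >> h.py <<'E'
def fresh(n):
    """pose of fresh packs near mat: centre from top-face rect, yaw of pack x"""
    w=cam(n); P=cloud(w); f=w['frame'].astype(int); z=P[...,2]
    m=((z>.030)&(z<.046)&(f[...,0]<f[...,2]+30)&(P[...,0]>.5)&(P[...,0]<.72)&(P[...,1]>.13)&(P[...,1]<.48)).astype(np.uint8)
    k,L,st,ce=cv2.connectedComponentsWithStats(m)
    for i in range(1,k):
        if st[i,4]<100: continue
        q=P[L==i]; (c,s,a)=cv2.minAreaRect((q[:,:2]*1000).astype(np.float32)); a=a if s[0]>s[1] else a+90
        a=(a+90)%180-90; print(n,np.round(c,1),np.round(s,1),'yaw',round(a,1),'z',np.median(q[:,2]).round(4))
    return w
E
python3 - <<'E'
from h import *
packs(); fresh('top'); w=fresh('wrist'); save(w,'w8.png',s=1)
go([.591,.2206,.022],85)
E
```

```text
G 34 [0.699  0.4977 0.0364] clock [ 18. 569.  36.]
R 50 [ 0.6509 -0.0712  0.1009] clock [ 79.   1. 101.]
top [574.  308.6] [30.2 30.3] yaw -2.6 z 0.0344
wrist [604.9 378. ] [31.1 79.5] yaw -4.8 z 0.0361
wrist [600.4 304.4] [30.3 79.9] yaw -5.8 z 0.0362
wrist [597.6 219.5] [30.1 79.6] yaw -6.6 z 0.0363
wrist [687.5 461. ] [12.8 22. ] yaw -86.3 z 0.0354
shift now [ 0.11 -0.1   4.89] turn [0.   0.   0.04] | pos [0.5939 0.2228 0.1442] clock [-32.9 278.6 144.2] q6 -1.21 F [ 0.7 -0.4 -0. ]
```

View pics/w8.png

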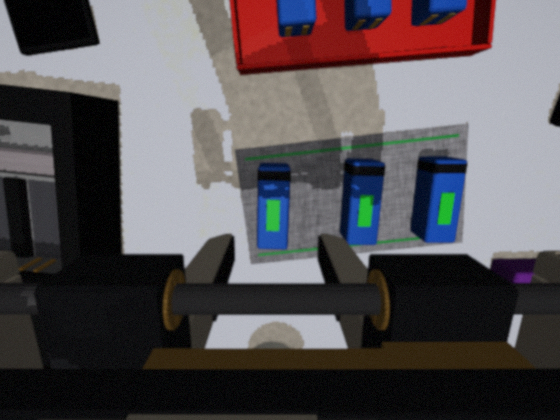

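Request:
move_arm([
  [0,0,0.17,0.07,-0.12,1,50],
  [0,0,0,0,0,1,50],
  [0,0,0,0,0,1,50],
  [0,0,0,0,0,1,50],
  [0,0,0,0,0,0.6,50],
  [0,0,0,0,0,0.29,50],
  [0,0,0,0,0,0,40],
  [0,0,0,0,0,0,26],
  [0,0,0,0,0,0,26],
  [0,0,0,0,0,0,26],
], force=25)

```text
t: 45.1
tool_pos: [0.5935, 0.2201, -0.0152]
orientation: [0.16, 3.135, 0.001]
force: [-1.5, 0.1, 4.6]
opening: 0.03
gripper_force: 25.0
```

Request:
move_arm([
  [0,0,0,0,0,0,26],
  [0,0,0,0,0,-0.4,26],
  [0,0,0,0,0,-1,26],
  [0,0,0,0,0,-1,26],
  [0,0,0,0,0,-1,26],
  [0,0,0,0,0,-1,26],
  [0,0,0.88,0,0,-1,26],
  [0,0,0,-0.1,-1,0,26],
  [0,0,0,-0.1,-1,0,26],
  [0,0,0,-0.1,-1,0,26],
])

```text
t: 46.1
tool_pos: [0.5848, 0.144, 0.1187]
orientation: [0.304, 3.127, -0.0]
force: [0.5, 0.1, -2.1]
opening: 0.0299
gripper_force: 25.0
```

Request:
move_arm([
  [0,0,0,-0.1,-1,0,26],
  [0,0,0,-0.1,-1,0,26],
  [0,0,0,-0.1,-1,0,26],
  [0,0,0,-0.1,-1,0,26],
  [0,0,0,-0.1,-1,0,26],
  [0,0,0,-0.1,-1,0,26],
  [0,0,0,-0.1,-1,0,26],
  [0,0,0,-0.1,-1,0,26],
  [0,0,0,-0.1,-1,0,26],
  [0,0,0,0,-1,0,26],
])

```text
t: 47.1
tool_pos: [0.5586, -0.1059, 0.1184]
orientation: [-0.305, -3.127, -0.0]
force: [0.2, -0.5, -2.0]
opening: 0.0296
gripper_force: 25.0
```

```bash
cat >> h.py <<'E'
def held():
    w=cam('wrist'); P=cloud(w); s=read_state(); Rt=R.from_rotvec(s['orientation']).as_matrix(); f=w['frame'].astype(int)
    q=(P-tcp(s))@Rt*1000 ; m=(abs(q[...,1])<25)&(abs(q[...,0])<70)&(q[...,2]>-22)&(q[...,2]<-9)&(f[...,2]>f[...,0]+20)
    e=q[m]; print('held n',m.sum(),'x',e[:,0].min().round(1),e[:,0].max().round(1),'y',np.percentile(e[:,1],[1,99]).round(1),'z',np.median(e[:,2]).round(1)); return w
E
python3 - <<'E'
from h import *
s=read_state(); print(s['opening'],s['gripper_force'],s['t'])
go(wd([-5,-56,41.5]),YC+90); w=held(); pickle.dump(w,open('w9.pkl','wb'))
E
```

```text
0.029645655693121446 24.970917105674744 47.1
shift now [ 0.02 -0.21  4.62] turn [ 0.   -0.   -0.01] | pos [ 0.5586 -0.1059  0.1569] clock [ -4.5 -50.7 156.9] q6 -1.65 F [ 0.2 -0.5 -2. ]
held n 4674 x -44.9 35.7 y [-11.   18.6] z -13.0
```

Request:
move_arm([
  [0,0,0,0,0,0,26],
  [0,0,0,0,0,0,26],
  [0,0,0,0,0,0,26],
  [0,0,0,0,0,0,26],
  [0,0,0,0,0,0,26],
  [0,0,0,0,0,0,26],
  [0,0,0,0,0,0,26],
  [0,0,0,0,0,0,26],
  [0,0,0,0,0,0,26],
  [0,0,0,0,0,0,26],
])

```text
t: 48.15
tool_pos: [0.5589, -0.105, 0.118]
orientation: [-0.305, -3.127, 0.0]
force: [-0.2, -0.1, -1.8]
opening: 0.0296
gripper_force: 25.0
```

Run:
```python
from h import *
w=held(); go(wd([-5,-56,42.8]),YC+90)
P=cl(cloud(w)); x,y,z=P[...,0],P[...,1],P[...,2]
m=(abs(z-69)<4)&(x>-95)&(x<-30)&(abs(y)<140)
for a,b in((90,118),(-118,-90)):
    k=m&(y>a)&(y<b); print('rim y',np.percentile(y[k],[0.5,99.5]) if k.any() else None)
```

```text
held n 4680 x -44.6 35.6 y [-14.6  15.1] z -13.0
shift now [ 0.02 -0.25  4.55] turn [-0.    0.   -0.01] | pos [ 0.5589 -0.105   0.1566] clock [ -4.4 -49.7 156.6] q6 -1.65 F [ 1.   0.2 -2. ]
rim y [ 93.99474983 117.88406965]
rim y [-117.7198404   -92.57418051]
```

Request:
move_arm([
  [0,0,0,0.02,-0.25,0.7,26],
  [0,0,0,0,0,1,26],
  [0,0,0,0,0,1,26],
  [0,0,0,0,0,0.8,26],
  [0,0,0,0,0,0.4,26],
  [0,0,0,0,0,0.2,26],
  [0,0,0,0,0,0,26],
  [0,0,0,0,0,0,26],
  [0,0,0,0,0,0,26],
  [0,0,0,0,0,0,26],
])

```text
t: 49.2
tool_pos: [0.558, -0.1112, 0.0166]
orientation: [0.305, 3.125, -0.001]
force: [-0.9, -0.5, -3.1]
opening: 0.0299
gripper_force: 25.0
```

Run:
```python
from h import *
go(wd([-5,-56,42.8]),YC+90)
```

```text
shift now [ 0.03 -0.    0.49] turn [-0.    0.02 -0.01] | pos [ 0.5579 -0.1112  0.0551] clock [ -4.2 -56.   55.1] q6 -1.66 F [-0.9 -0.5 -3.1]
```

Request:
move_arm([
  [0,0,0,0.02,0,0.15,26],
  [0,0,0,0,0,0.15,26],
  [0,0,0,0,0,0.1,26],
  [0,0,0,0,0,0.06,26],
  [0,0,0,0,0,0.03,26],
  [0,0,0,0,0,0,26],
  [0,0,0,0,0,0,26],
  [0,0,0,0,0,0,26],
  [0,0,0,0,0,0,26],
  [0,0,0,0,0,0,26],
])

```text
t: 50.2
tool_pos: [0.5568, -0.1109, 0.0047]
orientation: [-0.305, -3.127, 0.0]
force: [-7.2, 2.0, 12.0]
opening: 0.0299
gripper_force: 25.0
```

Request:
move_arm([
  [0,0,0,0,0,0,26],
  [0,0,0,-0.06,0,0,26],
  [0,0,0,-0.08,0,0,26],
  [0,0,0,-0.08,0,0,26],
  [0,0,0,-0.08,0,0,26],
  [0,0,0,-0.06,0,0,26],
  [0,0,0,-0.06,0,0,26],
  [0,0,0,-0.04,0,0,26],
  [0,0,0,0,0,0,26],
  [0,0,0,0,0,0,26],
], force=14)

```text
t: 51.2
tool_pos: [0.5683, -0.1133, 0.0047]
orientation: [0.305, 3.126, -0.001]
force: [-6.2, 2.0, 11.4]
opening: 0.0299
gripper_force: 14.0
```

Run:
```python
from h import *
w=held(); go(wd([5.4,-56,42.8]),YC+90)
P=cl(cloud(w)); f=w['frame'].astype(int); x,y,z=P[...,0],P[...,1],P[...,2]
m=(z>48)&(z<62)&(x<30)&(x>-60)&(abs(y+56)<20); print('rear x',np.percentile(x[m],.5),'y',np.percentile(y[m],[1,99]),'top z',np.median(z[m]))
```

```text
held n 4643 x -42.5 35.8 y [-14.6  15.1] z -13.1
shift now [0.04 0.   0.01] turn [-0.    0.   -0.01] | pos [ 0.5683 -0.1133  0.0432] clock [  6.4 -56.1  43.2] q6 -1.66 F [-6.6  1.1 10.6]
rear x -29.188321997884334 y [-73.20273123 -38.63135525] top z 56.34736806938092
```

Request:
move_arm([
  [0,0,0,0,0,0,32],
  [0,0,0,0,0,0,38],
  [0,0,0,0,0,0,38],
  [0,0,0,0,0,-0.5,38],
  [0,0,0,0,0,-1,38],
  [0,0,0,0,0,-1,38],
  [0,0,0,0,0,-1,38],
  [0,0,0,0,0.6,-1,38],
  [0,0,0,0.1,1,0,38],
  [0,0,0,0.1,1,0,38],
])

```text
t: 52.25
tool_pos: [0.577, -0.0482, 0.1184]
orientation: [0.306, 3.123, -0.0]
force: [0.0, 0.2, 0.5]
opening: 0.0381
gripper_force: 0.0
```

Request:
move_arm([
  [0,0,0,0.1,1,0,50],
  [0,0,0,0.1,1,0,50],
  [0,0,0,0.1,1,0,50],
  [0,0,0,0.1,1,0,50],
  [0,0,0,0.1,1,0,50],
  [0,0,0,0.2,1,0,50],
  [0,0,0,0.2,1,0,50],
  [0,0,0,0.2,1,0,50],
  [0,0,0,0.2,1,0,50],
  [0,0,0,0.2,1,0,50],
])

```text
t: 53.25
tool_pos: [0.5872, 0.2053, 0.1168]
orientation: [0.305, 3.126, 0.0]
force: [-0.1, -0.3, 0.7]
opening: 0.0497
gripper_force: 0.0
```

Request:
move_arm([
  [0,0,0,0.2,1,0,50],
  [0,0,0,0.2,1,0,50],
  [0,0,0,0.2,1,0,50],
  [0,0,-0.92,0.1,1,0,50],
  [0,0,0,0,0,0,50],
  [0,0,0,0,0,0,50],
  [0,0,0,0,0,0,50],
  [0,0,0,0,0,0,50],
  [0,0,0,0,0,0,50],
  [0,0,0,0,0,0,50],
])

```text
t: 54.25
tool_pos: [0.5894, 0.3051, 0.1159]
orientation: [0.156, 3.138, -0.0]
force: [-0.2, 0.2, -0.4]
opening: 0.0499
gripper_force: 0.0
```

Run:
```python
from h import *
fresh('wrist'); packs(); go([.5946,.3055,.0225],84.5)
```

```text
wrist [604.1 378.4] [30.2 79.7] yaw -4.2 z 0.0362
wrist [600.1 304.6] [29.9 79.5] yaw -5.9 z 0.0363
G 37 [ 0.5767 -0.1123  0.0552] clock [ 14. -54.  55.]
R 51 [ 0.6503 -0.071   0.1009] clock [ 79.   1. 101.]
R 34 [0.4133 0.2532 0.0406] clock [-216.  274.   41.]
shift now [-0.21  0.03  5.28] turn [ 0.    0.   -0.03] | pos [0.5894 0.3053 0.1544] clock [-53.2 358.8 154.4] q6 -1.07 F [ 0.2 -0.2 -0.1]
```

Request:
move_arm([
  [0,0,0,-0.22,0.02,1,50],
  [0,0,0,0,0,1,50],
  [0,0,0,0,0,1,50],
  [0,0,0,0,0,1,50],
  [0,0,0,0,0,0.8,50],
  [0,0,0,0,0,0.45,50],
  [0,0,0,0,0,0.05,40],
  [0,0,0,0,0,0,26],
  [0,0,0,0,0,0,26],
  [0,0,0,0,0,0,26],
], force=25)

```text
t: 55.35
tool_pos: [0.596, 0.3061, -0.015]
orientation: [0.154, 3.136, 0.002]
force: [0.2, -1.2, 1.1]
opening: 0.0296
gripper_force: 25.0
```

Request:
move_arm([
  [0,0,0,0,0,0,26],
  [0,0,0,0,0,-0.4,26],
  [0,0,0,0,0,-1,26],
  [0,0,0,0,0,-1,26],
  [0,0,0,0,0,-1,26],
  [0,0,0,0,0,-1,26],
  [0,0,0.92,0,0,-1,26],
  [0,0,0,-0.1,-1,0,26],
  [0,0,0,-0.1,-1,0,26],
  [0,0,0,-0.1,-1,0,26],
])

```text
t: 56.35
tool_pos: [0.5874, 0.23, 0.119]
orientation: [0.304, 3.127, 0.0]
force: [0.1, -0.3, -1.9]
opening: 0.03
gripper_force: 25.0
```

Request:
move_arm([
  [0,0,0,-0.1,-1,0,26],
  [0,0,0,-0.1,-1,0,26],
  [0,0,0,-0.1,-1,0,26],
  [0,0,0,-0.1,-1,0,26],
  [0,0,0,-0.1,-1,0,26],
  [0,0,0,-0.1,-1,0,26],
  [0,0,0,-0.1,-1,0,26],
  [0,0,0,-0.1,-1,0,26],
  [0,0,0,-0.1,-1,0,26],
  [0,0,0,-0.2,-1,0,26],
])

```text
t: 57.35
tool_pos: [0.5659, -0.0208, 0.1188]
orientation: [-0.305, -3.127, -0.0]
force: [1.2, -0.0, -1.7]
opening: 0.0297
gripper_force: 25.0
```

Request:
move_arm([
  [0,0,0,-0.2,-1,0,26],
  [0,0,0,-0.1,-0.4,0,26],
  [0,0,0,0,0,0,26],
  [0,0,0,0,0,0,26],
  [0,0,0,0,0,0,26],
  [0,0,0,0,0,0.6,26],
  [0,0,0,0,0,0.9,26],
  [0,0,0,0,0,0.5,26],
  [0,0,0,0,0,0,26],
  [0,0,0,0,0,0,26],
])

```text
t: 58.35
tool_pos: [0.5667, -0.0554, 0.0679]
orientation: [-0.304, -3.126, -0.0]
force: [-0.0, -0.2, -1.2]
opening: 0.0299
gripper_force: 25.0
```

Run:
```python
from h import *
s=read_state(); print(s['opening'],s['gripper_force'],s['t'])
held(); go(wd([-5,0,42.8]),YC+90)
```

```text
0.029908120172021324 24.997913539409637 58.35
held n 4624 x -43.8 35.9 y [-14.5  15.2] z -11.9
shift now [-0.02 -0.01  2.58] turn [-0.    0.01 -0.01] | pos [ 0.5674 -0.0557  0.1073] clock [ -5.6   0.3 107.3] q6 -1.56 F [-0.  -0.2 -0.8]
```

Request:
move_arm([
  [0,0,0,-0.02,-0.01,0.7,26],
  [0,0,0,0,0,0.8,26],
  [0,0,0,0,0,0.4,26],
  [0,0,0,0,0,0.2,26],
  [0,0,0,0,0,0.2,26],
  [0,0,0,0,0,0.15,26],
  [0,0,0,0,0,0.08,26],
  [0,0,0,0,0,0,26],
  [0,0,0,0,0,0,26],
  [0,0,0,0,0,0,26],
])

```text
t: 59.4
tool_pos: [0.5677, -0.0562, 0.0054]
orientation: [0.305, 3.126, -0.0]
force: [-0.5, -0.2, -1.8]
opening: 0.0299
gripper_force: 25.0
```

Request:
move_arm([
  [0,0,0,0,0,0,26],
  [0,0,0,-0.08,0,0,26],
  [0,0,0,-0.08,0,0,26],
  [0,0,0,-0.08,0,0,26],
  [0,0,0,-0.08,0,0,26],
  [0,0,0,-0.08,0,0,26],
  [0,0,0,-0.06,0,0,26],
  [0,0,0,-0.06,0,0,26],
  [0,0,0,-0.04,0,0,26],
  [0,0,0,0,0,0,26],
], force=14)

```text
t: 60.4
tool_pos: [0.579, -0.0585, 0.0049]
orientation: [-0.304, -3.122, -0.0]
force: [-11.3, 2.0, 7.2]
opening: 0.0299
gripper_force: 14.0
```

```bash
cat >> h.py <<'E'
def rear(y0):
    w=held(); P=cl(cloud(w)); x,y,z=P[...,0],P[...,1],P[...,2]
    m=(z>48)&(z<62)&(x<30)&(x>-60)&(abs(y-y0)<14); print('rear x',np.percentile(x[m],.5).round(1),'top z',np.median(z[m]).round(1))
E
python3 - <<'E'
from h import *
rear(0); go(wd([5.4,0,42.8]),YC+90)
E
```

```text
held n 4759 x -43.8 35.8 y [-14.7  15.1] z -12.9
rear x -29.0 top z 56.4
shift now [0.05 0.01 0.02] turn [-0.   -0.04 -0.01] | pos [ 0.5792 -0.0585  0.0434] clock [ 6.6 -0.2 43.4] q6 -1.57 F [-11.6   0.9   8.4]
```

Request:
move_arm([
  [0,0,0,0,0,0,32],
  [0,0,0,0,0,0,38],
  [0,0,0,0,0,0,38],
  [0,0,0,0,0,-0.5,38],
  [0,0,0,0,0,-1,38],
  [0,0,0,0,0,-1,38],
  [0,0,0,0,0,-1,38],
  [0,0,0,0,0.3,-1,38],
  [0,0,0,0.1,1,0,38],
  [0,0,0,0.1,1,0,38],
])

```text
t: 61.45
tool_pos: [0.5889, -0.0014, 0.1204]
orientation: [0.307, 3.123, 0.0]
force: [-0.2, -0.1, -0.1]
opening: 0.0378
gripper_force: 0.0
```

Request:
move_arm([
  [0,0,0,0.1,1,0,50],
  [0,0,0,0.1,1,0,50],
  [0,0,0,0.1,1,0,50],
  [0,0,0,0.1,1,0,50],
  [0,0,0,0.1,1,0,50],
  [0,0,0,0.2,1,0,50],
  [0,0,0,0.2,1,0,50],
  [0,0,0,0.2,1,0,50],
  [0,0,0,0.2,1,0,50],
  [0,0,0,0.2,1,0,50],
])

```text
t: 62.45
tool_pos: [0.5991, 0.2523, 0.1188]
orientation: [0.305, 3.126, 0.001]
force: [0.9, -0.2, -0.4]
opening: 0.0497
gripper_force: 0.0
```

Request:
move_arm([
  [0,0,0,0.2,1,0,50],
  [0,0,0,0.2,1,0,50],
  [0,0,0,0.2,1,0,50],
  [0,0,0,0.2,1,0,50],
  [0,0,-0.55,0.1,1,0,50],
  [0,0,-0.55,0,0,0,50],
  [0,0,0,0,0,0,50],
  [0,0,0,0,0,0,50],
  [0,0,0,0,0,0,50],
  [0,0,0,0,0,0,50],
])

```text
t: 63.45
tool_pos: [0.6011, 0.3775, 0.1179]
orientation: [0.127, 3.139, 0.0]
force: [-0.2, -0.1, -0.1]
opening: 0.05
gripper_force: 0.0
```

Run:
```python
from h import *
fresh('wrist'); packs(); go([.5990,.3789,.0225],85.5)
```

```text
wrist [604.3 378.4] [30.3 79.3] yaw -4.7 z 0.0363
G 38 [ 0.5877 -0.0587  0.0554] clock [15.  1. 55.]
G 37 [ 0.5762 -0.1123  0.0554] clock [ 14. -54.  55.]
R 51 [ 0.6511 -0.071   0.0996] clock [ 80.   1. 100.]
R 45 [0.4115 0.3135 0.0397] clock [-229.  333.   40.]
R 42 [0.4105 0.2548 0.0399] clock [-219.  275.   40.]
shift now [0.09 0.04 5.35] turn [ 0.    0.   -0.02] | pos [0.6011 0.3776 0.1562] clock [-55.6 432.  156.2] q6 -1.0 F [-0.3  0.6  0.1]
```

Request:
move_arm([
  [0,0,0,0.07,0.03,1,50],
  [0,0,0,0,0,1,50],
  [0,0,0,0,0,1,50],
  [0,0,0,0,0,1,50],
  [0,0,0,0,0,0.8,50],
  [0,0,0,0,0,0.45,50],
  [0,0,0,0,0,0.1,40],
  [0,0,0,0,0,0,26],
  [0,0,0,0,0,0,26],
  [0,0,0,0,0,0,26],
], force=25)

```text
t: 64.55
tool_pos: [0.6003, 0.3795, -0.0145]
orientation: [0.124, 3.137, 0.002]
force: [-0.2, 0.7, 1.5]
opening: 0.0298
gripper_force: 25.0
```

Request:
move_arm([
  [0,0,0,0,0,0,26],
  [0,0,0,0,0,-0.4,26],
  [0,0,0,0,0,-1,26],
  [0,0,0,0,0,-1,26],
  [0,0,0,0,0,-1,26],
  [0,0,0.54,0,0,-1,26],
  [0,0,0.55,0,0,-1,26],
  [0,0,0,-0.1,-1,0,26],
  [0,0,0,-0.1,-1,0,26],
  [0,0,0,-0.1,-1,0,26],
])

```text
t: 65.55
tool_pos: [0.5919, 0.3033, 0.1196]
orientation: [0.302, 3.127, 0.0]
force: [0.1, -0.7, -1.1]
opening: 0.0298
gripper_force: 25.0
```

Request:
move_arm([
  [0,0,0,-0.1,-1,0,26],
  [0,0,0,-0.1,-1,0,26],
  [0,0,0,-0.1,-1,0,26],
  [0,0,0,-0.1,-1,0,26],
  [0,0,0,-0.1,-1,0,26],
  [0,0,0,-0.1,-1,0,26],
  [0,0,0,-0.2,-1,0,26],
  [0,0,0,-0.2,-1,0,26],
  [0,0,0,-0.2,-1,0,26],
  [0,0,0,-0.2,-1,0,26],
])

```text
t: 66.55
tool_pos: [0.5783, 0.0509, 0.1194]
orientation: [0.303, 3.127, 0.0]
force: [-0.4, 0.7, -1.9]
opening: 0.0295
gripper_force: 25.0
```

Request:
move_arm([
  [0,0,0,-0.2,-1,0,26],
  [0,0,0,-0.2,-1,0,26],
  [0,0,0,0,0,0,26],
  [0,0,0,0,0,0,26],
  [0,0,0,0,0,0,26],
  [0,0,0,0,0,0.6,26],
  [0,0,0,0,0,0.9,26],
  [0,0,0,0,0,0.5,26],
  [0,0,0,0,0,0,26],
  [0,0,0,0,0,0,26],
])

```text
t: 67.55
tool_pos: [0.5784, 0.0013, 0.0684]
orientation: [-0.302, -3.126, 0.0]
force: [0.2, 0.2, -1.8]
opening: 0.0299
gripper_force: 25.0
```

Run:
```python
from h import *
s=read_state(); print(s['opening'],s['gripper_force'],s['t'])
held(); go(wd([-5,56,42.8]),YC+90)
```

```text
0.02989680032701507 24.998630583286285 67.55
held n 4519 x -43.6 36.3 y [-14.3  15. ] z -11.4
shift now [ 0.   -0.09  2.6 ] turn [ 0.    0.01 -0.  ] | pos [0.5791 0.0011 0.1078] clock [ -5.   58.2 107.8] q6 -1.46 F [ 0.2  1.  -2.7]
```

Request:
move_arm([
  [0,0,0,0,-0.09,0.7,26],
  [0,0,0,0,0,0.8,26],
  [0,0,0,0,0,0.4,26],
  [0,0,0,0,0,0.2,26],
  [0,0,0,0,0,0.2,26],
  [0,0,0,0,0,0.15,26],
  [0,0,0,0,0,0.1,26],
  [0,0,0,0,0,0,26],
  [0,0,0,0,0,0,26],
  [0,0,0,0,0,0,26],
])

```text
t: 68.6
tool_pos: [0.5787, -0.0014, 0.0054]
orientation: [0.303, 3.126, 0.0]
force: [-0.9, -0.4, -0.4]
opening: 0.0297
gripper_force: 25.0
```

Request:
move_arm([
  [0,0,0,0,0,0,26],
  [0,0,0,-0.08,0,0,26],
  [0,0,0,-0.08,0,0,26],
  [0,0,0,-0.08,0,0,26],
  [0,0,0,-0.08,0,0,26],
  [0,0,0,-0.08,0,0,26],
  [0,0,0,-0.06,0,0,26],
  [0,0,0,-0.06,0,0,26],
  [0,0,0,-0.04,0,0,26],
  [0,0,0,0,0,0,26],
], force=14)

```text
t: 69.6
tool_pos: [0.5905, -0.0037, 0.0052]
orientation: [-0.303, -3.123, -0.0]
force: [-11.3, 1.2, 12.2]
opening: 0.03
gripper_force: 14.0
```

Run:
```python
from h import *
rear(56); go(wd([5.4,56,42.8]),YC+90)
```

```text
held n 4603 x -41.2 36.3 y [-14.7  15.1] z -12.6
rear x -28.9 top z 56.4
shift now [0.07 0.01 0.04] turn [-0.   -0.03 -0.  ] | pos [ 0.5906 -0.0037  0.0437] clock [ 7.3 55.8 43.7] q6 -1.47 F [-11.8   1.7  11.3]
```

Request:
move_arm([
  [0,0,0,0,0,0,32],
  [0,0,0,0,0,0,38],
  [0,0,0,0,0,0,38],
  [0,0,0,0,0,-0.5,38],
  [0,0,0,0,0,-1,38],
  [0,0,0,0,0,-1,38],
  [0,0,0,1,-0.6,-1,38],
  [0,0,0,1,-0.8,0,38],
  [0,0,0,1,-0.8,0,38],
  [0,0,0,0.1,0,0,38],
])

```text
t: 70.65
tool_pos: [0.5033, -0.0443, 0.0932]
orientation: [-0.305, -3.126, 0.001]
force: [0.6, 0.0, -0.7]
opening: 0.0385
gripper_force: 0.0
```

Run:
```python
from h import *
go(wd([-69.4,0,26.4]),YC+90)
w=cam('wrist'); P=cl(cloud(w)); f=w['frame'].astype(int); x,y,z=P[...,0],P[...,1],P[...,2]
o=(f[...,0]>f[...,2]+50)&(f[...,1]>f[...,2]+10)&(abs(y)<60)&(x<0)&(x>-100)&(z<80)
print('bar',o.sum(),np.median(P[o],0).round(1),P[o].min(0).round(1),P[o].max(0).round(1))
for y0 in(-56,0,56):
    m=(z>48)&(z<62)&(x<30)&(x>-60)&(abs(y-y0)<20); print('rear x',np.percentile(x[m],.5).round(1),np.percentile(y[m],[.5,99.5]).round(1),'top z',np.median(z[m]).round(1)) if m.any() else print(y0,'none')
save(w,'w10.png',(60,60,500,390),1.6)
go(wd([-69.4,0,26.4]),YC+90)
```

```text
shift now [-0.05  0.04  4.21] turn [-0.01 -0.   -0.02] | pos [ 0.5033 -0.0443  0.1317] clock [-70.7  -0.9 131.7] q6 -1.56 F [ 0.6  0.  -0.7]
bar 369 [-68.    0.3  28.5] [-72.  -16.4   4.9] [-56.1  17.1  31.4]
rear x 24.7 [-44.8 -41. ] top z 55.1
rear x -29.5 [-15.3  14.9] top z 56.3
rear x 28.0 [41.  42.5] top z 55.9
shift now [-0.    0.    4.22] turn [-0.    0.01 -0.02] | pos [ 0.5045 -0.0437  0.132 ] clock [-6.96e+01 -1.00e-01  1.32e+02] q6 -1.56 F [1.3 0.3 0.2]
```

View pics/w10.png

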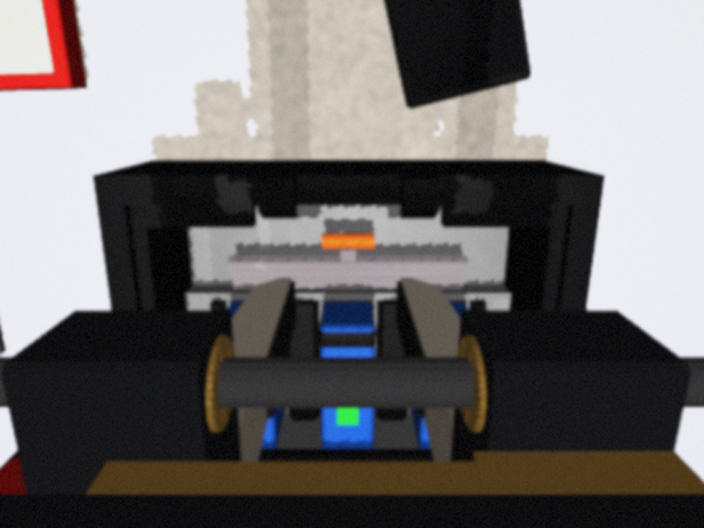

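Request:
move_arm([
  [0,0,0,-0.04,0,0.7,38],
  [0,0,0,0,0,1,38],
  [0,0,0,0,0,1,38],
  [0,0,0,0,0,0.8,38],
  [0,0,0,0,0,0.4,38],
  [0,0,0,0,0,0.2,38],
  [0,0,0,0,0,0,32],
  [0,0,0,0,0,0,26],
  [0,0,0,0,0,0,26],
  [0,0,0,0,0,0,26],
], force=12)

```text
t: 71.7
tool_pos: [0.5072, -0.0439, -0.009]
orientation: [0.303, 3.125, -0.001]
force: [-0.3, -3.8, -0.1]
opening: 0.0299
gripper_force: 12.0
```

Run:
```python
from h import *
go(wd([-68.5,0,29]),YC+90); s=read_state(); print(s['opening'],s['gripper_force'])
```

```text
shift now [ 0.06 -0.01  0.02] turn [-0.01  0.02 -0.  ] | pos [ 0.5071 -0.0438  0.0295] clock [-67.    0.3  29.5] q6 -1.56 F [-0.3 -3.8 -0.1]
0.029928730071085992 12.000084668397903
```

Bar gripped (opening 30 mm), so I follow the arc back to shut.

Request:
move_arm([
  [0,0,0,-0.12,0,-0.25,26],
  [0,0,0,-0.17,0,-0.22,26],
  [0,0,0,-0.21,0,-0.18,26],
  [0,0,0,-0.24,0,-0.14,26],
  [0,0,0,-0.26,0,-0.09,26],
  [0,0,0,-0.17,0,-0.03,26],
  [0,0,0,-0.06,0,0,26],
  [0,0,0,-0.02,0,0,26],
  [0,0,0,0,0,0,26],
  [0,0,0,0,0,0,26],
])

```text
t: 72.7
tool_pos: [0.5368, -0.0497, 0.014]
orientation: [-0.303, -3.126, 0.001]
force: [-6.8, -4.0, 5.9]
opening: 0.0298
gripper_force: 13.6
```

Run:
```python
from h import *
go(wd([-38,0,52]),YC+90); s=read_state(); print(s['opening'],s['gripper_force'])
```

```text
shift now [ 0.05 -0.01  0.02] turn [-0.01 -0.01 -0.01] | pos [ 0.5369 -0.0497  0.0525] clock [-36.7   0.3  52.5] q6 -1.56 F [-6.8 -4.   5.9]
0.029772489816316652 13.568866029381752
```

Request:
move_arm([
  [0,0,0,0,0,0,34],
  [0,0,0,0,0,0,40],
  [0,0,0,0,0,-0.5,40],
  [0,0,0,0,0,-1,40],
  [0,0,0,0,0,-1,40],
  [0,0,0,0,0,-1,40],
  [0,0,0,0,0,-1,40],
  [0,0,0,0,0,-1,40],
  [0,0,0,0,0,-1,40],
  [0,0,0,0,0,-1,40],
])

```text
t: 73.7
tool_pos: [0.5375, -0.0492, 0.2029]
orientation: [0.303, 3.125, 0.0]
force: [0.9, 0.5, -0.5]
opening: 0.0398
gripper_force: 0.0
```

Run:
```python
from h import *
w=cam('wrist'); save(w,'w11.png',(130,90,430,330),2.4); P=cl(cloud(w)); f=w['frame'].astype(int); x,y,z=P[...,0],P[...,1],P[...,2]
o=(f[...,0]>f[...,2]+50)&(f[...,1]>f[...,2]+10)&(abs(y)<60)&(x<0)&(x>-100)&(z<80)
print('bar',o.sum(),np.median(P[o],0).round(1))
for y0 in(-56,0,56):
    m=(z>48)&(z<62)&(x<0)&(x>-60)&(abs(y-y0)<13); print('rear x',np.percentile(x[m],2).round(1),'top z',np.median(z[m]).round(1))
```

```text
bar 208 [-40.5   0.1  50.4]
rear x -29.3 top z 56.3
rear x -43.8 top z 55.9
rear x -29.1 top z 56.2
```

View pics/w11.png

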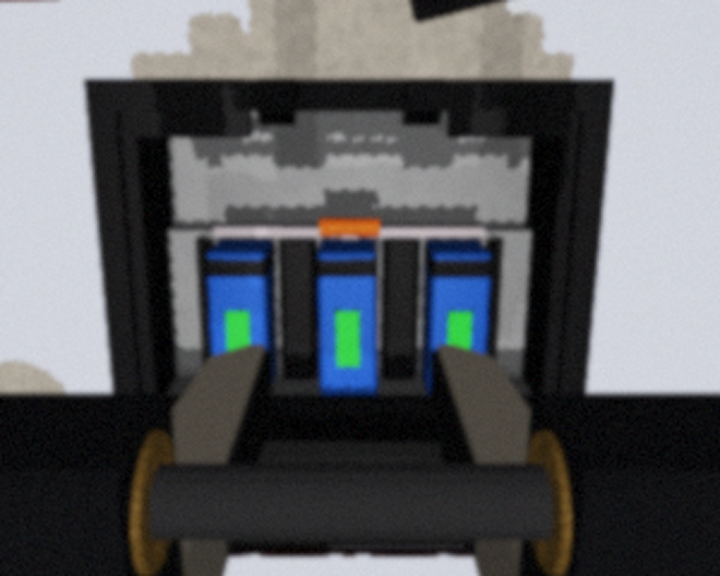

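Run:
```python
from h import *
def meas(w):
    P=cl(cloud(w)); f=w['frame'].astype(int); x,y,z=P[...,0],P[...,1],P[...,2]
    o=(f[...,0]>f[...,2]+50)&(f[...,1]>f[...,2]+10)&(abs(y)<60)&(x<0)&(x>-100)&(z<80)
    g=(abs(abs(y)-28)<9)&(z>30)&(z<40)&(x<-25)&(x>-50)
    print('bar',o.sum(),np.percentile(P[o],[5,50,95],axis=0).round(1).tolist(),'gate top',np.percentile(x[g],[2,50,98]).round(1),z[g].max().round(1))
meas(pickle.load(open('w6.pkl','rb'))); meas(cam('wrist')); meas(cam('wrist'))
go(wd([-38,0,52]),YC+90)
```

```text
bar 197 [[-41.4, -13.0, 35.0], [-37.0, 0.5, 50.8], [-29.6, 14.0, 52.7]] gate top [-35.8 -33.7 -31. ] 38.1
bar 209 [[-44.4, -13.5, 35.9], [-40.2, 0.1, 50.3], [-33.5, 14.5, 52.2]] gate top [-37.5 -35.4 -33.2] 37.9
bar 208 [[-44.3, -13.0, 31.8], [-40.1, 0.1, 50.3], [-33.4, 14.4, 52.0]] gate top [-37.4 -35.7 -33.3] 38.0
shift now [ 0.17 -0.04  7.61] turn [ 0.    0.06 -0.  ] | pos [ 0.5388 -0.0494  0.2423] clock [-34.8   0.9 242.3] q6 -1.56 F [-0.1  0.4 -0.9]
```

Request:
move_arm([
  [0,0,0,0.6,-0.03,0.6,0],
  [0,0,0,0.49,0,1,0],
  [0,0,0,0,0,1,0],
  [0,0,0,0,0,1,0],
  [0,0,0,0,0,1,0],
  [0,0,0,0,0,1,0],
  [0,0,0,0,0,1,0],
  [0,0,0,0,0,0.6,0],
  [0,0,0,0,0,0.3,0],
  [0,0,0,0,0,0,0],
])

```text
t: 74.85
tool_pos: [0.5093, -0.0446, 0.0118]
orientation: [-0.303, -3.125, -0.0]
force: [0.7, -0.6, 0.2]
opening: 0.0003
gripper_force: 0.0
```

Request:
move_arm([
  [0,0,0,-0.1,0,0,0],
  [0,0,0,-0.1,0,0,0],
  [0,0,0,-0.08,0,0,0],
  [0,0,0,-0.08,0,0,0],
  [0,0,0,-0.06,0,0,0],
  [0,0,0,-0.06,0,0,0],
  [0,0,0,-0.06,0,0,0],
  [0,0,0,-0.04,0,0,0],
  [0,0,0,0,0,0,0],
  [0,0,0,0,0,0,0],
])

```text
t: 75.85
tool_pos: [0.5229, -0.0473, 0.0124]
orientation: [-0.303, -3.124, -0.0]
force: [-7.7, 1.1, 6.9]
opening: 0.0003
gripper_force: 4.1
```

Run:
```python
from h import *
go(wd([-50,0,53]),YC+90); print(read_state()['opening'])
```

```text
shift now [-0.03  0.   -0.08] turn [-0.   -0.03 -0.  ] | pos [ 0.523  -0.0473  0.0509] clock [-50.7  -0.   50.9] q6 -1.57 F [-7.7  1.1  6.9]
0.0003396388444466678
```

Request:
move_arm([
  [0,0,0,-0.05,0,0,0],
  [0,0,0,-0.03,0,0,0],
  [0,0,0,0,0,0,0],
  [0,0,0,0.2,0,0,0],
  [0,0,0,0.4,0,0,0],
  [0,0,0,0,0,-1,0],
  [0,0,0,0,0,-1,0],
  [0,0,0,-0.4,0,-1,40],
  [0,0,0,-0.6,0,-1,40],
  [0,0,0,0,0,-1,40],
])

```text
t: 76.85
tool_pos: [0.5372, -0.0502, 0.1391]
orientation: [0.303, 3.125, -0.0]
force: [-0.8, 0.4, -0.2]
opening: 0.0203
gripper_force: 0.0
```

Request:
move_arm([
  [0,0,0,0,0,-1,40],
  [0,0,0,0,0,-1,40],
  [0,0,0,0,0,-0.5,40],
  [0,0,0,0,0,0,40],
  [0,0,0,0,0,0,40],
  [0,0,0,0,0,0,40],
  [0,0,0,0,0,0,40],
  [0,0,0,0,0,0,40],
  [0,0,0,0,0,0,40],
  [0,0,0,0,0,0,40],
])

```text
t: 77.85
tool_pos: [0.5361, -0.0499, 0.2001]
orientation: [-0.303, -3.127, -0.0]
force: [-0.6, 0.1, 0.2]
opening: 0.0399
gripper_force: 0.0
```

Run:
```python
from h import *
w=cam('wrist'); P=cl(cloud(w)); f=w['frame'].astype(int); x,y,z=P[...,0],P[...,1],P[...,2]
o=(f[...,0]>f[...,2]+50)&(f[...,1]>f[...,2]+10)&(abs(y)<60)&(x<0)&(x>-100)&(z<80)
g=(abs(abs(y)-28)<9)&(z>30)&(z<40)&(x<-25)&(x>-50)
print('bar',o.sum(),np.percentile(P[o],[5,50,95],axis=0).round(1).tolist(),'gate top',np.percentile(x[g],[2,50,98]).round(1),z[g].max().round(1))
for y0 in(-56,0,56):
    m=(z>54)&(z<60)&(x<0)&(x>-36)&(abs(y-y0)<13); print('rear x',np.percentile(x[m],2).round(1))
go([.407,-.362,.25],YC)
```

```text
bar 209 [[-41.2, -13.9, 33.5], [-37.0, 0.3, 51.0], [-29.3, 14.4, 52.4]] gate top [-35.8 -33.7 -30.9] 38.3
rear x -28.7
rear x -28.6
rear x -28.1
shift now [  2.67 -13.24  -0.45] turn [-0. -0. 15.] | pos [ 0.5362 -0.0499  0.2387] clock [-3.730e+01 -1.000e-01  2.387e+02] q6 -1.57 F [-0.1 -0.8 -0.7]
```

Request:
move_arm([
  [0,0,0,0.2,-1,-0.45,60],
  [0,0,0,0.2,-1,0,60],
  [0,0,0,0.2,-1,0,60],
  [0,0,0,0.2,-1,0,60],
  [0,0,0,0.2,-1,0,60],
  [0,0,0,0.2,-1,0,60],
  [0,0,0,0.2,-1,0,60],
  [0,0,0,0.2,-1,0,60],
  [0,0,0,0.2,-1,0,60],
  [0,0,0,0.2,-1,0,60],
])

```text
t: 78.9
tool_pos: [0.4387, -0.2866, 0.2117]
orientation: [0.303, 3.127, -0.0]
force: [0.2, 0.3, -0.6]
opening: 0.0601
gripper_force: 0.0
```

Request:
move_arm([
  [0,0,0,0.2,-1,0,80],
  [0,0,0,0.2,-1,0,80],
  [0,0,0,0.2,-1,0,80],
  [0,0,0,0.07,-0.24,0,80],
  [0,0,1,0,0,0,80],
  [0,0,1,0,0,0,80],
  [0,0,1,0,0,0,80],
  [0,0,1,0,0,0,80],
  [0,0,1,0,0,0,80],
  [0,0,1,0,0,0,80],
])

```text
t: 79.9
tool_pos: [0.4075, -0.3612, 0.2116]
orientation: [1.26, 2.878, 0.001]
force: [0.3, 0.5, -0.2]
opening: 0.0802
gripper_force: 0.0
```

Request:
move_arm([
  [0,0,1,0,0,0,80],
  [0,0,1,0,0,0,80],
  [0,0,1,0,0,0,80],
  [0,0,1,0,0,0,80],
  [0,0,1,0,0,0,80],
  [0,0,1,0,0,0,80],
  [0,0,1,0,0,0,80],
  [0,0,1,0,0,0,80],
  [0,0,1,0,0,0,80],
  [0,0,0,0,0,0,80],
])

```text
t: 80.9
tool_pos: [0.4074, -0.3613, 0.2116]
orientation: [-2.427, -1.995, -0.0]
force: [-0.5, -0.4, 0.2]
opening: 0.0801
gripper_force: 0.0
```

Run:
```python
from h import *
go([.407,-.362,.0205],YC)
w,a,b,z=cover(); print(b,z); print(cover('top')[2])
P=cloud(w); q=P[(P[...,2]>.022)&(P[...,2]<.045)&(P[...,0]<.57)&(P[...,0]>.33)&(P[...,1]<-.24)&(P[...,1]>-.5)][:,:2]
u=(q-[.407,-.362])@RC()*1000; print('rel grip: x',u.min(0),u.max(0))
m=(P[...,2]>.003)&(P[...,2]<.02); q=P[m][:,:2]; u=(q-[.407,-.362])@RC()*1000; k=(abs(u[:,0])<130)&(abs(u[:,1])<130); print('plate',np.percentile(u[k],[.5,99.5],axis=0).round(1))
go([.407,-.362,.0205],YC)
```

```text
shift now [-0.03 -0.01  9.18] turn [ 0.   -0.   -0.02] | pos [ 0.4074 -0.3613  0.2501] clock [-104.  -330.4  250.1] q6 -0.63 F [-0.5 -0.4  0.2]
(array([ 406.9, -362.7]), array([39.1, 51.4]), 79.8, 263) 0.00554042887164154
(array([ 404.4, -360.4]), array([41.6, 52.1]), 78.6, 59)
rel grip: x [-25.62895848 -19.89851203] [26.04035978 19.21440328]
plate [[-125.2 -102.6]
 [ 119.8  128.3]]
shift now [-0.02 -0.01  9.18] turn [ 0.   -0.    0.03] | pos [ 0.4073 -0.3615  0.2501] clock [-104.  -330.6  250.1] q6 -0.63 F [-0.5  0.6 -0.2]
```

Request:
move_arm([
  [0,0,0,-0.02,0,1,80],
  [0,0,0,0,0,1,80],
  [0,0,0,0,0,1,80],
  [0,0,0,0,0,1,80],
  [0,0,0,0,0,1,80],
  [0,0,0,0,0,1,80],
  [0,0,0,0,0,1,80],
  [0,0,0,0,0,1,80],
  [0,0,0,0,0,0.7,80],
  [0,0,0,0,0,0.3,80],
], force=25)

```text
t: 82.0
tool_pos: [0.406, -0.361, -0.0156]
orientation: [-2.42, -1.998, 0.0]
force: [-0.0, -0.1, 0.3]
opening: 0.0802
gripper_force: 0.0
```

Request:
move_arm([
  [0,0,0,0,0,0.18,80],
  [0,0,0,0,0,0,65],
  [0,0,0,0,0,0,58],
  [0,0,0,0,0,0,53],
  [0,0,0,0,0,0,50],
  [0,0,0,0,0,0,47],
  [0,0,0,0,0,0,44],
  [0,0,0,0,0,0,38],
  [0,0,0,0,0,0,38],
  [0,0,0,0,0,0,38],
])

```text
t: 83.0
tool_pos: [0.4078, -0.363, -0.0172]
orientation: [2.424, 1.996, 0.001]
force: [2.8, 0.3, 5.6]
opening: 0.0444
gripper_force: 25.0
```

Run:
```python
from h import *
s=read_state(); print(s['opening'],s['gripper_force'])
go([.407,-.362,.0195],YC)
```

```text
0.044351755022114046 25.00287115573883
shift now [ 0.03 -0.04  0.07] turn [ 0.02  0.01 -0.  ] | pos [ 0.4078 -0.363   0.0213] clock [-103.3 -331.9   21.3] q6 -0.63 F [2.8 0.3 5.6]
```

Request:
move_arm([
  [0,0,0,0,0,-0.3,38],
  [0,0,0,0,0,-0.7,38],
  [0,0,0,0,0,-1,38],
  [0,0,0,0,0,-1,38],
  [0,0,0,0,0,-1,38],
  [0,0,0,0,0,-1,38],
  [0,0,0,0,0,-1,38],
  [0,0,0,0,0,-1,38],
  [0,0,0,0,0,-1,38],
  [0,0,0,0,0,-1,38],
])

```text
t: 84.0
tool_pos: [0.4059, -0.3616, 0.2072]
orientation: [-2.423, -1.995, 0.001]
force: [0.4, 0.0, -2.5]
opening: 0.0443
gripper_force: 25.0
```

Request:
move_arm([
  [0,0,0,0,0,-1,38],
  [0,0,0,1,0.1,0,38],
  [0,0,0,1,0.1,0,38],
  [0,0,0,1,0.1,0,38],
  [0,0,0,1,0.1,0,38],
  [0,0,0,1,0.1,0,38],
  [0,0,0,1,0.1,0,38],
  [0,0,0,1,0.1,0,38],
  [0,0,0,1,0.1,0,38],
  [0,0,0,1,0.1,0,38],
])

```text
t: 85.0
tool_pos: [0.4713, -0.1447, 0.2312]
orientation: [-2.424, -1.995, 0.002]
force: [-0.2, -0.3, -2.2]
opening: 0.0444
gripper_force: 25.0
```

Request:
move_arm([
  [0,0,0,1,0.09,0,38],
  [0,0,0,1,0,0,38],
  [0,0,0,1,0,0,38],
  [0,0,0,1,0,0,38],
  [0,0,0,0.28,0,0,38],
  [0.8,0,0,0,0,0,38],
  [0.8,0,0,0,0,0,38],
  [0,0,0,0,0,0,38],
  [0,0,0,0,0,0,38],
  [0,0,0,0,0,0,38],
])

```text
t: 86.0
tool_pos: [0.4948, -0.0417, 0.2323]
orientation: [-2.324, -1.912, 0.159]
force: [-0.4, 0.5, -2.7]
opening: 0.0442
gripper_force: 25.0
```

Run:
```python
from h import *
s=read_state(); print(s['opening'],s['gripper_force'],s['force'],s['wrist_torque'],s['t'])
go(wd([-71,0,104]),YC)
w=cam('wrist'); P=cloud(w); s=read_state(); p=cl(s['tool_pos']); print('tool clock',p.round(1))
# cover plate in tool frame: edges
Rt=R.from_rotvec(s['orientation']).as_matrix(); q=(P-tcp(s))@Rt*1000; m=(q[...,2]>11)&(q[...,2]<21)&(abs(q[...,0])<130)&(q[...,1]>-60)&(q[...,1]<130)
print('plate tool-frame x',np.percentile(q[m][:,0],[.3,99.7]).round(1),'y',np.percentile(q[m][:,1],[.3,50,99.7]).round(1),'z',np.median(q[m][:,2]).round(1))
k=m&(q[...,0]>60); e=[(q[...,0][m&(abs(q[...,1]-t)<3)]).max() for t in range(-20,105,15)]; print('+Y edge along y',np.round(e,1))
e=[(q[...,1][m&(abs(q[...,0]-t)<3)]).max() for t in range(20,100,15)]; print('+X edge',np.round(e,1))
kk=m&(q[...,0]>25)&(q[...,0]<95)&(q[...,1]>-30)&(q[...,1]<100); print('plane slope y', np.polyfit(q[kk][:,1],q[kk][:,2],1))
```

```text
0.04422835366941987 24.995653331279755 [-0.37123757  0.47472563 -2.74873764] [-0.08933899  0.00275462  0.03177228] 86.0
shift now [-0.    1.18  6.55] turn [-1.58  0.   -0.01] | pos [ 0.5011 -0.0429  0.2703] clock [-7.310e+01  1.000e-01  2.703e+02] q6 0.01 F [-0.4  0.5 -2.7]
tool clock [-7.950e+01  2.000e-01  2.327e+02]
plate tool-frame x [-74. 102.] y [-27.7  39.4 116.6] z 16.0
+Y edge along y [102.2 102.  102.1 102.1 102.1 102.3 102.2 102.3 102.2]
+X edge [117.4 117.7 117.6 117.4 117.7 117.2]
plane slope y [-8.90258318e-03  1.62211207e+01]
```

Request:
move_arm([
  [0,0,0,0.03,0.17,0.9,38],
  [0,0,0,0,0.17,1,38],
  [0,0,0,0,0.17,1,38],
  [0,0,0,0,0.17,1,38],
  [0,0,0,0,0.17,1,38],
  [0,0,0,0,0.15,0.8,38],
  [0,0,0,0,0.1,0.5,38],
  [0,0,0,0,0.06,0.25,38],
  [0,0,0,0,0,0,38],
  [0,0,0,0,0,0,38],
])

```text
t: 87.05
tool_pos: [0.4977, -0.0411, 0.0694]
orientation: [-2.324, -1.913, 0.159]
force: [0.0, 1.2, -2.4]
opening: 0.0441
gripper_force: 25.0
```

Run:
```python
from h import *
s=read_state(); print(s['opening'],s['gripper_force'],s['wrist_torque'])
go(wd([-56.5,0.7,104.2]),YC)
```

```text
0.04411839359998834 24.99587059020996 [-0.04979678  0.06780139  0.00417201]
shift now [-0.02  0.57  0.03] turn [-1.58 -0.   -0.  ] | pos [ 0.5039 -0.0423  0.1074] clock [-70.4   1.2 107.4] q6 0.01 F [ 0.   1.2 -2.4]
```

Request:
move_arm([
  [0,0,0,-0.02,0.02,0.1,38],
  [0,0,0,0,0,0,38],
  [0,0,0,0,0.09,-0.015,38],
  [0,0,0,0,0.09,-0.015,38],
  [0,0,0,0,0.09,-0.015,38],
  [0,0,0,0,0.09,-0.015,38],
  [0,0,0,0,0.09,-0.015,38],
  [0,0,0,0,0.07,-0.01,38],
  [0,0,0,0,0,0,38],
  [0,0,0,0,0,0,38],
])

```text
t: 88.05
tool_pos: [0.5103, -0.0441, 0.0658]
orientation: [-2.323, -1.912, 0.16]
force: [0.3, 0.6, -0.3]
opening: 0.0442
gripper_force: 25.0
```

Run:
```python
from h import *
s=read_state(); print(s['opening'],s['gripper_force'],s['wrist_torque'])
go(wd([-56.5,0.7,104.2]),YC)
w=cam('wrist'); P=cl(cloud(w)); x,y,z=P[...,0],P[...,1],P[...,2]
m=(abs(y-60)<20)&(x>-80)&(x<42)&(z>55)&(z<110); print(np.polyfit(x[m],z[m],1)); save(w,'w12.png',(100,60,460,310),2.2)
```

```text
0.044174661621896545 24.995701611042023 [-0.15199624 -0.27874067  0.07782504]
shift now [ 0.    0.03 -0.02] turn [-1.59 -0.   -0.  ] | pos [ 0.5166 -0.0453  0.1037] clock [-57.4   0.7 103.7] q6 0.01 F [ 0.3  0.6 -0.3]
[-0.15195716 78.88742075]
```

View pics/w12.png

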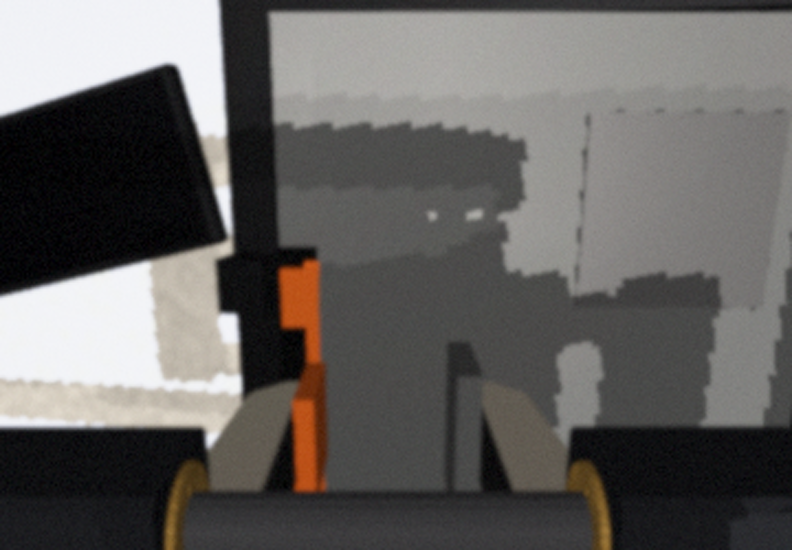

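Request:
move_arm([
  [-0.16,0,0,0,0.04,0.06,38],
  [-0.16,0,0,0,0.017,0.075,38],
  [-0.16,0,0,0,0.017,0.075,38],
  [-0.16,0,0,0,0.017,0.075,38],
  [-0.16,0,0,0,0.017,0.075,38],
  [-0.16,0,0,0,0.017,0.075,38],
  [-0.16,0,0,0,0.017,0.075,38],
  [-0.16,0,0,0,0.017,0.075,38],
  [-0.16,0,0,0,0.017,0.075,38],
  [-0.15,0,0,0,0.017,0.075,38],
])

```text
t: 89.1
tool_pos: [0.5128, -0.0445, 0.0467]
orientation: [2.425, 1.997, 0.0]
force: [-5.2, 1.2, 18.5]
opening: 0.0443
gripper_force: 25.0
```

Run:
```python
from h import *
s=read_state(); print(s['opening'],s['gripper_force'],s['wrist_torque'])
go(wd([-60.2,0.7,85.6]),YC)
w=cam('wrist'); P=cl(cloud(w)); x,y,z=P[...,0],P[...,1],P[...,2]
m=(abs(y-60)<20)&(x>-80)&(x<42)&(z>55)&(z<110); print(np.polyfit(x[m],z[m],1))
go(wd([-60.2,0.7,85.6]),YC)
```

```text
0.04430235825574674 24.98003661632538 [0.04004033 0.81887799 0.03748315]
shift now [-0.    0.04 -0.02] turn [ 0. -0. -0.] | pos [ 0.5128 -0.0445  0.0852] clock [-61.3   0.7  85.2] q6 0.01 F [-5.2  1.2 18.5]
[1.07795711e-02 6.99872729e+01]
shift now [-0.    0.05 -0.01] turn [ 0.01  0.   -0.  ] | pos [ 0.5127 -0.0445  0.0854] clock [-61.3   0.7  85.4] q6 0.01 F [-0.1  0.7  0.2]
```

Request:
move_arm([
  [0,0,0,0,0.03,0.02,38],
  [0,0,0,0,0.02,0.02,38],
  [0,0,0,0,0,0,38],
  [0,0,0,0,0,0,46],
  [0,0,0,0,0,0,50],
  [0,0,0,0,0,0,56],
  [0,0,0,0,0,0,70],
  [0,0,0,0,0,0,80],
  [0,0,0,0,0,0,80],
  [0,0,0,0,0,-0.5,80],
])

```text
t: 90.15
tool_pos: [0.5125, -0.0446, 0.0569]
orientation: [-2.423, -1.994, 0.005]
force: [0.6, 0.8, -0.3]
opening: 0.0792
gripper_force: 0.0
```

Request:
move_arm([
  [0,0,0,0,0,-1,80],
  [0,0,0,0,0,-1,80],
  [0,0,0,0,0,-1,80],
  [0,0,0,0,0,-1,80],
  [0,0,0,0,0,-1,80],
  [0,0,0,0,0,-1,80],
  [0,0,0,0,0,-1,80],
  [0,0,0,0,0,-0.5,80],
  [0,0,0,0,0,0,80],
  [0,0,0,0,0,0,80],
])

```text
t: 91.15
tool_pos: [0.5141, -0.0448, 0.2452]
orientation: [-2.425, -1.996, 0.002]
force: [0.3, -0.2, -0.5]
opening: 0.0801
gripper_force: 0.0
```

Run:
```python
from h import *
w0=pickle.load(open('w1.pkl','rb'))
def chk(w):
    P=cl(cloud(w)); f=w['frame'].astype(int); x,y,z=P[...,0],P[...,1],P[...,2]
    m=(abs(y-20)<75)&(abs(y)>35)&(x>-80)&(x<42)&(z>55)&(z<90); A=np.c_[x[m]+16.5,y[m],np.ones(m.sum())]; print('plane',np.linalg.lstsq(A,z[m],rcond=None)[0].round(4))
    q=(z>88)&(z<106)&(x<0)&(abs(y)<60)&(x>-110); a=q&(x<-60); b=q&(x>-60)
    print('tab x',np.percentile(x[a],[1,99]).round(1) if a.any() else None,'ridge x',np.percentile(x[b],[1,99]).round(1),'y',y[b].min().round(1),y[b].max().round(1))
    k=(abs(z-69)<6)&(f.min(-1)>70)&(x>-100)&(x<45)&(abs(y)<112); print('plate grey',np.percentile(x[k],[.5,99.5]).round(1),np.percentile(y[k],[.5,99.5]).round(1))
chk(w0); w=cam('wrist'); chk(w); save(w,'w13.png',(180,70,440,270),2.9)
print(read_state()['t']); packs()
```

```text
plane [ 8.10000e-03 -1.10000e-03  6.97305e+01]
tab x [-88.8 -84.4] ridge x [-43. -37.] y -18.8 20.7
plate grey [-85.9  44.5] [-100.6  102.2]
plane [ 8.30000e-03 -9.00000e-04  6.97356e+01]
tab x [-86.5 -81.9] ridge x [-41.  -35.4] y -19.1 20.6
plate grey [-84.4  44.4] [-101.3  102.9]
91.2
G 38 [0.6989 0.4947 0.0368] clock [ 18. 566.  37.]
R 47 [0.4126 0.3722 0.04  ] clock [-239.  390.   40.]
R 45 [0.4115 0.3133 0.0404] clock [-229.  332.   40.]
R 40 [0.4118 0.2544 0.0395] clock [-218.  275.   39.]
```

View pics/w13.png

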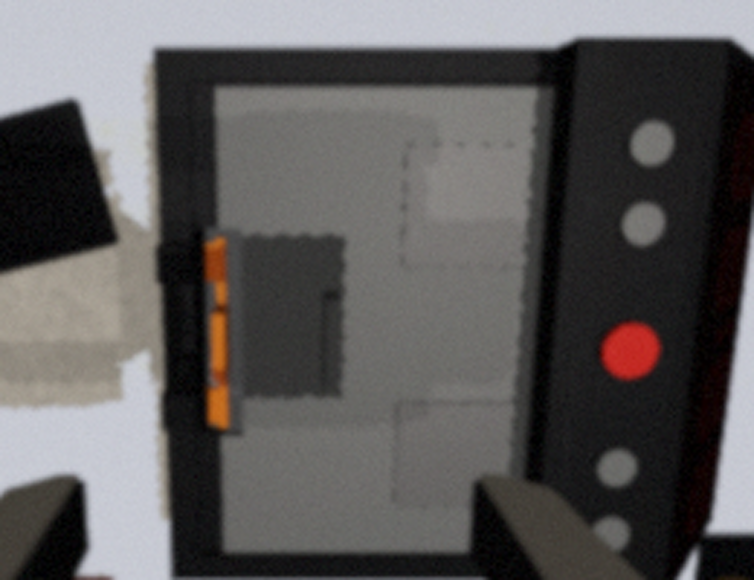

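Request:
move_arm([
  [0,0,0,0,0,-1,80],
  [0,0,0,1,-0.5,-0.5,80],
  [0,0,0,1,-0.5,0,80],
  [0,0,0,1,-0.5,0,80],
  [0,0,0,1,-0.5,0,80],
  [0,0,0,1,-0.3,0,80],
  [0,0,0,1,0,0,80],
  [0,0,0,1,0,0,80],
  [0,0,0,1,0,0,80],
  [0,0,0,1,0,0,80],
])

```text
t: 92.25
tool_pos: [0.5005, 0.1879, 0.2817]
orientation: [-2.424, -1.996, 0.005]
force: [-0.8, -0.2, 0.3]
opening: 0.0796
gripper_force: 0.0
```

Run:
```python
from h import *
def chk(w):
    P=cl(cloud(w)); f=w['frame'].astype(int); x,y,z=P[...,0],P[...,1],P[...,2]
    q=(z>86)&(z<106)&(x<0)&(abs(y)<60)&(x>-110); a=q&(x<-60); b=q&(x>-60)
    print('tab x',x[a].mean().round(1),a.sum(),'ridge x',x[b].mean().round(1),b.sum(),'y',y[b].mean().round(1))
    m=(abs(y)<100)&(abs(y)>35)&(x>-80)&(x<42)&(z>55)&(z<90); print('z',z[m].mean().round(2),np.polyfit(x[m],z[m],1)[0].round(4),np.polyfit(y[m],z[m],1)[0].round(4))
    k=(abs(z-69)<8)&(f.min(-1)>65)&(x>-110)&(x<60)&(abs(y)<112); print('plate grey',k.sum(),np.percentile(x[k],[.5,99.5]).round(1),np.percentile(y[k],[.5,99.5]).round(1))
chk(pickle.load(open('top0.pkl','rb'))); chk(cam('top'))
packs()
w1=cl(cloud(pickle.load(open('w1.pkl','rb'))))
```

```text
tab x -88.8 21 ridge x -42.4 38 y 1.1
z 68.23 0.0091 -0.0
plate grey 3330 [-88.5  42. ] [-100.1  103.1]
tab x -88.0 25 ridge x -40.5 40 y 0.5
z 68.15 0.0069 0.0019
plate grey 3310 [-87.1  42.1] [-100.9  103.2]
G 38 [0.699  0.4968 0.0355] clock [ 18. 568.  36.]
R 50 [ 0.6506 -0.0709  0.1006] clock [ 79.   1. 101.]
R 47 [0.4126 0.3716 0.0397] clock [-239.  390.   40.]
R 20 [0.4031 0.3121 0.0389] clock [-237.  330.   39.]
```

```bash
python3 -c "
from plant import close_job
print(close_job())"
```

```text
the job is handed in; nothing more can be done
None
```

The job is handed in, but `close_job()` gave no verdict: three spent packs are in the red tray, three charged packs are home, the gate is shut, and the cover is clipped on flush (about 1.5 mm forward of its original seat, by the cameras) with its tab out.

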